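# Clear the corner of the warming plate and hold the tube block against its fences

### The job

On the dark warming plate, slide the lidded steel pan sideways out of the fenced corner onto the orange ring and let go of it. Then slide the aluminium tube block with the red handle into that corner until it sits flush against both blue fences at once, its short end on the back fence and its long side on the left fence, and finish still holding it with the gripper, pressed firmly against both. Neither the pan nor the block may be lifted or tipped on the way, and leave everything else on the bench alone.

Things in the scene. Friction and masses are not known exactly. Their poses are not given: they have to be found in the camera images.
- plate: fixed warming plate, white sides and dark flat top, 340 mm (its x) by 420 mm (its y); origin at the centre of its underside on the bench, flat top 30 mm above the origin. Its x points from the knob-and-display front to the back edge, its y to the left. All that follows on the plate stands on this top. It turns up to 0.2 rad from the robot's axes
- back_fence: blue fence fixed on the plate along the plate's y, 185 mm long, 14 mm thick, 20 mm tall; origin at mid-length of the foot of its working face (120 mm along plate x from the plate's centre), which looks to plate -x. It ends at the left fence
- left_fence: blue fence fixed on the plate along the plate's x, 130 mm long, 14 mm thick, 20 mm tall; origin at mid-length of the foot of its working face (185 mm along plate y from the plate's centre), which looks to plate -y. Its far end meets the back fence
- corner (a point): inner corner where the two fences' working faces and the plate's top meet; axes as the plate's. With the block home, the block's origin is 55 mm from it along plate -x and 35 mm along plate -y. Friction of block, plate and fences is about 0.5 to 0.9: pushed hard on one fence, the block sticks just short of the other, so touch one lightly, slide along it, then push; bearing down adds drag
- orange_ring: orange ring painted on the plate's top, 108 mm outer and 96 mm inner diameter, flat; origin at its centre. The pan's goal
- green_ring: green ring, same size, painted on the plate's top; origin at its centre. Stays empty; orange and green may be either way round
- pan: lidded steel pan, 92 mm over its lid, 78 mm tall with knob, about 0.35 kg, two small wire ears on opposite sides (along its y, 108 mm over all, 23 to 29 mm up); lid and knob are one with it; origin at the centre of its underside. Starts in the fenced corner area, at any turn
- pan_knob (a point): middle of the pan's black round lid knob, 24 mm diameter, 26 mm tall, on the pan's axis 65 mm above its underside; the lid's top is 24 mm below this point
- block: aluminium tube block, 110 mm (its x) by 70 mm (its y) by 28 mm tall, about 0.5 kg, origin at the centre of its underside. Six yellow caps stand 10 mm out of its top in two rows of three, 41 mm either side of the centre along x. Starts in the front part of the plate, turned up to 0.35 rad from the plate's axes. Its +x end goes to the back fence, its +y side to the left fence
- block_handle (a point): grip point of the red upright handle tab in the middle of the block's top, 52 mm above its underside; the tab is 12 mm thick (block y), 44 mm long (block x) and reaches from 28 to 70 mm above the underside
- spirit_bottle: clear bottle with red cap, 72 mm across, 150 mm tall; loose on the bench beside the plate, leave alone; origin at the centre of its underside
- blue_cup: blue open cup, 76 mm across, 100 mm tall; loose on the bench beside the plate, leave alone; origin at the centre of its underside
- amber_jar: amber jar with white lid, 60 mm across, 80 mm tall; loose on the bench beside the plate, leave alone; origin at the centre of its underside
- white_mug: white mug, 74 mm across, 85 mm tall; loose on the bench beside the plate, leave alone; origin at the centre of its underside
- tube_rack: white rack of red-capped tubes, 60 x 140 x 60 mm tall; loose on the bench beside the plate, leave alone; origin at the centre of its underside

How it is judged:
By the outcome, as a careful person would: the job done as asked, in the order asked, and still so for the second after the job is handed in, while the arm keeps its last pose, push and grip.
It also fails if it takes over 72 s, if anything falls off the work surface, if the arm or the gripper's body presses on something with over 40 N, if the wrist force passes 120 N, or if a joint passes its speed limit or range.

### The arm

A 6-joint arm with a two-finger parallel gripper is mounted at the origin on the work surface. World frame = base frame: x ahead of the robot, y to its left, z up, the work surface at z = 0. Lengths are in m, angles in rad, forces in N, time in s.
With the tool pointing down it reaches from about 0.35 to 0.975 m from the base axis. Payload 4.9 kg.
Tool frame: the origin (TCP) lies at the very end of the fingers, on their centre line; the grasp point (between the pads) lies 19 mm behind it; z points along the fingers, y is the direction in which the jaws open and shut (so a half turn about z gives the same grasp; the last joint's range is limited). The gripper opens to 85 mm and grips with 20 to 120 N. Pads are 22 mm wide; open, the fingers measure 114 mm over their backs; the gripper's body (76 mm by 85 mm) begins 54 mm behind the grasp point. The pads swing forward as they close: fully open they stand 13 mm farther back than shut.
Start: joints at [1.179, 0.053, 1.613, -0, 1.476, -0.119], TCP at [0.168, 0.602, 0.205] pointing down, gripper open.
Joint ranges: [-3.01, 3.01], [-1.01, 2.22], [0.06, 2.58], [-1.02, 4.17], [0.09, 2.62], [-3.14, 3.14]. Speed limits (rad/s): [2.57, 2.57, 3.14, 3.14, 3.14, 3.14].

### API

Orientations are given as a rotation vector (axis times angle).
In Python, from station import ctrl gives the robot as it stands.
- The arm moves only by the tool step_arm, never from a script. Its argument "moves" is a list of rows, each a list of 5 numbers: the opening, from 0 (shut) to 1 (fully open), then the shift along the world's x, y, z in m, then the turn about the world's z in degrees. A call has 1 to 20 rows; each row shifts and turns the pose as measured when the row begins; what a row does not reach is not made up. A row lasts 1/8 s, in which the tool goes at most 62.5 mm and 10.7 degrees, less where a joint would pass 70% of its speed; a pose out of reach is approached as far as the arm can. A call is refused whole if a number of a shift passes 0.0625 or a number of a turn 10.7, either way. A call with a gripper value outside its range is refused whole. The fingers move at their own pace and stop on an object; "newtons" is the grip in N (left out, the last holds). Time passes only in rows, so rows that do not move let the fingers close. It gives the time, the measured TCP pose, the force and the opening at its end, in the units of the state.
- ctrl.get_obs(): the state, without advancing time (a new reading comes with each control period).
- ctrl.get_image(name): name is "scene" or "top" or "wrist"; returns a dict with "color" (480x640x3 uint8, red, green, blue), "camera_matrix" (3x3 intrinsics, pixels), "k1" (the pictures are not rectified: a ray, as slopes to the right and down, at radius r is drawn at 1 + k1 r^2 times it, then the intrinsics apply), "R" (3x3) and "t" (3): a world point X has camera coordinates R X + t; the wrist camera has in their place "T_tool_cam" (4x4, takes a point from camera to tool coordinates, whose origin is the TCP and whose axes are the flange's). Camera axes: x right, y down, z forward; pixel columns grow to the right and rows downward; lengths in m; the calibration is good to about 2 mm. A picture is of the moment at which its call begins: read the wrist's pose just before it. There is no depth.
- ctrl.finish_job(): hands the job in, once; it reports no verdict.
Trained networks look in a picture, given as the dict that the camera call returned (one of the last four; its "shot" number tells which), for a name from the list of things; names that differ only in an ending like _2 or _b are one class to them, and where a whole thing is asked for, a point or a joint stands for the part that bears it (a point fixed in the world has none). Each returns a list of dicts, best first, with "p" (0 to 1); they miss things now and then, are a little off and sometimes report something else, mostly with a low value. They report only what shows in the picture. A call takes as long as a camera call.
- ctrl.spot_in(picture, query): "bbox" ([left, top, right, bottom] in pixels, round what is visible of it).
The state is a dict: "t": time; "q": joint angles; "dq": joint speeds; "effort": joint torques, N m; "tool_pos": TCP position; "tool_rot": TCP orientation; "contact_force": force on the tool from outside, world axes, zero at the start; "wrist_torque": the same for the moment, N m; "opening": finger opening in m.
Only numpy, scipy, OpenCV 4.12 (cv2) and the standard library are available. Lean on these libraries where they do the work, as an engineer would, in place of code of your own. Each camera call takes 0.05 s, during which the arm holds its last target.

## Working session

There is one attempt and no reset: what is moved stays moved. The work goes in short steps, Python scripts to look and compute and a tool call to move; the robot and the scene stay as the last step left them, time stands still between calls to the robot, and variables do not carry over. Pictures are saved under pics/ and viewed, and the job is handed in when it is done.

Besides the shell and the picture viewer there is one more tool, called as a command line: name --pt "numbers of a row" for each row, then --argument value for the rest. step_arm: Moves the arm, as the interface text tells. Its arguments: {"type":"object","properties":{"moves":{"type":"array","items":{"type":"array","items":{"type":"number"}}},"newtons":{"type":"number"}},"required":["moves"]}

```bash
mkdir -p pics; ls
cat > h.py <<'E'
import numpy as np, cv2
from station import ctrl
from scipy.spatial.transform import Rotation as Ro
def und(p,im):
    K=im["camera_matrix"];k=im["k1"]
    d=np.array([(p[0]-K[0][2])/K[0][0],(p[1]-K[1][2])/K[1][1]]);u=d.copy()
    for _ in range(20): u=d/(1+k*(u@u))
    return u
def campose(im,obs=None):
    if "R" in im: 
        R=np.array(im["R"]);t=np.array(im["t"]);return R.T,-R.T@t
    T=np.array(im["T_tool_cam"]);Rt=Ro.from_rotvec(obs["tool_rot"]).as_matrix()
    return Rt@T[:3,:3],Rt@T[:3,3]+np.array(obs["tool_pos"])
def onz(p,im,z,obs=None):
    u=und(p,im);Rc,c=campose(im,obs);d=Rc@np.array([u[0],u[1],1]);return c+d*(z-c[2])/d[2]
def proj(X,im,obs=None):
    Rc,c=campose(im,obs);x=Rc.T@(np.array(X)-c);u=x[:2]/x[2];u=u*(1+im["k1"]*(u@u))
    K=np.array(im["camera_matrix"]);return np.array([K[0,0]*u[0]+K[0,2],K[1,1]*u[1]+K[1,2]])
def save(im,n): cv2.imwrite("pics/"+n+".png",cv2.cvtColor(im["color"],cv2.COLOR_RGB2BGR))
E
python3 - <<'E'
from h import *
o=ctrl.get_obs();print(o)
for n in ["scene","top"]:
    im=ctrl.get_image(n);save(im,n+"0");Rc,c=campose(im);print(n,c,im["k1"])
    for q in ["plate","pan","pan_knob","block","block_handle","orange_ring","green_ring","back_fence","left_fence"]:
        print(q,[(np.round(d["bbox"]).tolist(),round(d["p"],2)) for d in ctrl.spot_in(im,q)[:2]])
E
```

```text
pics
{'t': 0.0, 'q': array([ 1.17899224e+00,  5.33476058e-02,  1.61429667e+00,  1.85818329e-05,
        1.47596408e+00, -1.18992486e-01]), 'dq': array([ 1.36156927e-05, -6.80443355e-04,  1.75271076e-03,  2.02293805e-04,
       -1.88829250e-03, -7.96955525e-04]), 'effort': array([ 2.65446060e-04, -3.93687379e+01, -3.70172846e+01, -6.22465927e-05,
        7.20426717e-03,  4.79014631e-06]), 'tool_pos': array([0.16813349, 0.6012686 , 0.2037672 ]), 'tool_rot': array([-4.27134660e-01, -3.11188677e+00,  3.05570377e-03]), 'contact_force': array([-0.66841119,  0.25828814,  0.10258785]), 'wrist_torque': array([0.0480323 , 0.01870941, 0.00765214]), 'opening': 0.08547584896957476}
scene [ 1.30936795 -0.49596663  0.72158286] -0.12996394545189713
plate []
pan [([365.0, 222.0, 405.0, 259.0], 0.68)]
pan_knob [([365.0, 218.0, 404.0, 260.0], 0.86), ([459.0, 186.0, 484.0, 226.0], 0.2)]
block [([315.0, 196.0, 368.0, 237.0], 0.63), ([457.0, 188.0, 483.0, 226.0], 0.34)]
block_handle [([136.0, 295.0, 212.0, 354.0], 0.73), ([318.0, 196.0, 368.0, 236.0], 0.67)]
orange_ring [([272.0, 269.0, 324.0, 299.0], 0.83), ([396.0, 218.0, 434.0, 248.0], 0.43)]
green_ring [([320.0, 247.0, 365.0, 281.0], 0.59), ([316.0, 196.0, 367.0, 237.0], 0.5)]
back_fence [([375.0, 245.0, 441.0, 282.0], 0.56)]
left_fence [([394.0, 217.0, 435.0, 248.0], 0.69), ([225.0, 198.0, 451.0, 342.0], 0.57)]
top [ 0.35831288 -0.02250308  1.36406489] -0.0859416213076979
plate [([228.0, 179.0, 385.0, 303.0], 0.97)]
pan [([253.0, 203.0, 285.0, 245.0], 0.56)]
pan_knob [([252.0, 199.0, 284.0, 242.0], 0.81)]
block [([257.0, 255.0, 295.0, 300.0], 0.8)]
block_handle [([257.0, 254.0, 292.0, 301.0], 0.82)]
orange_ring [([340.0, 203.0, 377.0, 238.0], 0.63)]
green_ring [([291.0, 205.0, 334.0, 240.0], 0.6), ([444.0, 289.0, 480.0, 321.0], 0.55)]
back_fence [([229.0, 189.0, 300.0, 197.0], 0.63), ([338.0, 202.0, 377.0, 239.0], 0.41)]
left_fence [([125.0, 275.0, 174.0, 302.0], 0.33)]
```

Run:
```python
import cv2
a=cv2.imread("pics/top0.png");c=a[160:320,200:410];cv2.imwrite("pics/topc.png",cv2.resize(c,None,fx=3.75,fy=3.75,interpolation=cv2.INTER_CUBIC))
```

```text
(no output)
```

View pics/scene0.png

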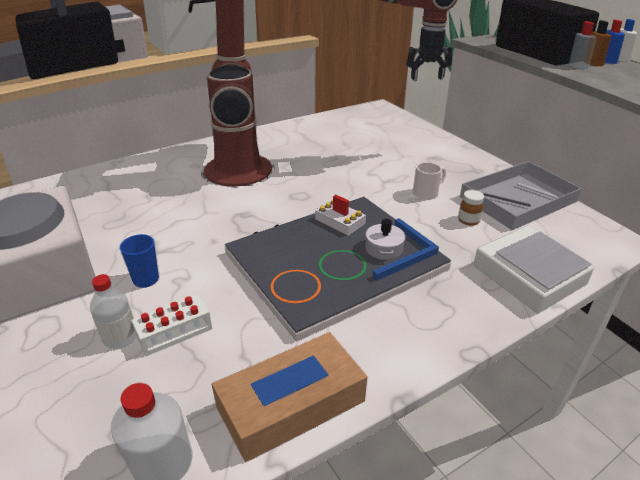

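View pics/top0.png

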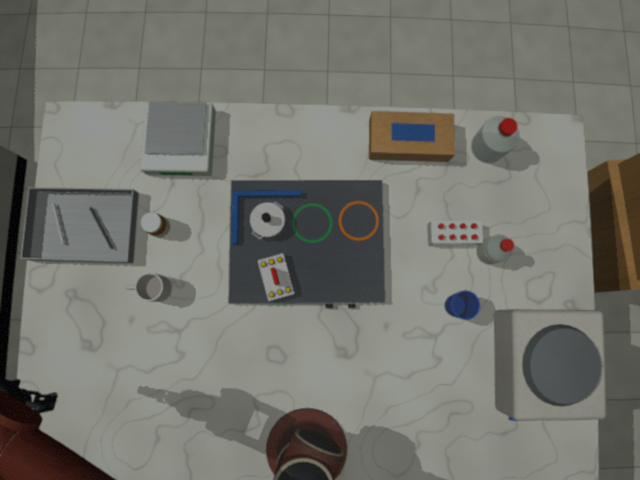

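View pics/topc.png

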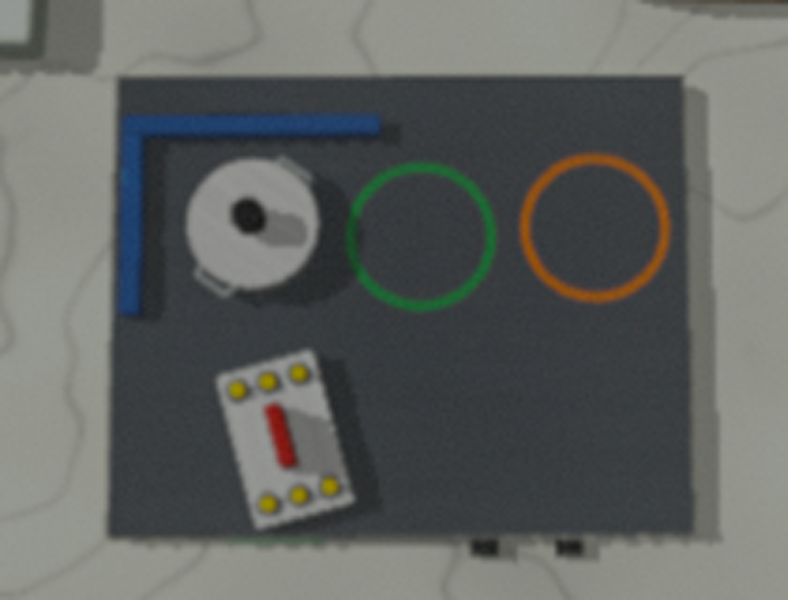

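```bash
cat > m.py <<'E'
from h import *
def meas(im,obs=None,zs=None):
    hsv=cv2.cvtColor(im["color"],cv2.COLOR_RGB2HSV);H,S,V=[hsv[...,i].astype(int) for i in range(3)]
    return H,S,V
E
python3 - <<'E'
from m import *
im=ctrl.get_image("top");H,S,V=meas(im)
sub=np.zeros(H.shape,bool);sub[170:315,222:392]=1
def P(m,z):
    ys,xs=np.nonzero(m&sub);return np.array([onz((x,y),im,z)[:2] for x,y in zip(xs,ys)],np.float32)
for n,m in [("orange",(H>5)&(H<18)&(S>150)),("green",(H>45)&(H<85)&(S>120))]:
    p=P(m,.03);e=cv2.fitEllipse(p) if len(p)>5 else 0;print(n,len(p),e)
    A=np.c_[2*p,np.ones(len(p))];s=np.linalg.lstsq(A,(p**2).sum(1),rcond=None)[0];print(s[:2],np.sqrt(s[2]+s[:2]@s[:2]))
m=(H>100)&(H<125)&(S>140)&(V>60);p=P(m,.05)
print("blue",len(p),p.min(0),p.max(0))
# back fence: those with x within of max ; left fence
yb=p[:,1];
b=p[(p[:,1]<np.quantile(p[:,1],.6))]
r=cv2.minAreaRect(b);print("back",r)
l=p[p[:,0]<p[:,0].max()-.03];print("left",cv2.minAreaRect(l))
# plate dark quad
m=((V<95)&sub).astype(np.uint8);m=cv2.morphologyEx(m,cv2.MORPH_CLOSE,np.ones((3,3)))
full=P(((V<90)|(S>100)).astype(bool),.03)
print("plate",cv2.minAreaRect(full))
red=P((((H<6)|(H>172))&(S>150)),.10);print("handle",len(red),cv2.minAreaRect(red),red.mean(0))
yel=P((H>20)&(H<35)&(S>120),.068);print("caps",len(yel),cv2.minAreaRect(yel),yel.mean(0))
k=P((V<40),.108);print("knob",len(k),k.mean(0), k.max(0)-k.min(0))
print(onz((200+247/3.75,160+215/3.75),im,.108))
print(onz((200+253/3.75,160+224/3.75),im,.071))
print("wrist yaw",Ro.from_rotvec(ctrl.get_obs()["tool_rot"]).as_matrix().round(3))
E
```

```text
orange 283 ((0.6081710457801819, -0.12771061062812805), (0.10187730938196182, 0.1025138646364212), 41.39229202270508)
[ 0.6081657  -0.12771035] 0.050949055432826025
green 291 ((0.5985231995582581, -0.0015496914274990559), (0.10210821032524109, 0.10235563665628433), 109.8802261352539)
[ 0.59852062 -0.00154901] 0.050963793993934185
blue 607 [0.53465813 0.03181984] [0.68052346 0.21350457]
back ((0.607676088809967, 0.11548734456300735), (0.1416187435388565, 0.17027638852596283), 1.3866466283798218)
left ((0.5917186737060547, 0.20463742315769196), (0.114264115691185, 0.013453984633088112), 2.8332982063293457)
plate ((0.54225093126297, 0.010682091116905212), (0.34949544072151184, 0.4159604609012604), 1.5632014274597168)
handle 61 ((0.4472440481185913, 0.08803495019674301), (0.04086006060242653, 0.009359207935631275), 17.933916091918945) [0.44716814 0.08810615]
caps 93 ((0.447595477104187, 0.08918905258178711), (0.09217766672372818, 0.054208677262067795), 17.03667449951172) [0.4479491  0.08903578]
knob 57 [0.5341003 0.0601689] [0.23002592 0.23614916]
[0.59509091 0.11490288 0.108     ]
[0.59575027 0.11448643 0.071     ]
wrist yaw [[-0.963  0.269  0.   ]
 [ 0.269  0.963  0.   ]
 [-0.     0.    -1.   ]]
```

step_arm --pt "1 0.036 -0.041 0 3" --pt "1 0.036 -0.041 0 3" --pt "1 0.036 -0.041 0 3" --pt "1 0.036 -0.041 0 3" --pt "1 0.036 -0.041 0 3" --pt "1 0.036 -0.041 0 2" --pt "1 0.036 -0.041 0 0" --pt "1 0.036 -0.041 0 0" --pt "1 0.036 -0.041 0 0" --pt "1 0.036 -0.041 0 0" --pt "1 0.036 -0.041 0 0" --newtons 40

```text
t: 2.42
tool_pos: [0.5729, 0.1383, 0.2073]
tool_rot: [-0.065, 3.135, 0.007]
contact_force: [0.7, 0.6, -0.3]
opening: 0.0852
```

Run:
```python
from m import *
o=ctrl.get_obs();im=ctrl.get_image("wrist");save(im,"w1");R=Ro.from_rotvec(o["tool_rot"]).as_matrix()
print(o["t"],o["tool_pos"],np.degrees(np.arctan2(R[1,1],R[0,1])),campose(im,o)[1])
```

```text
2.425 [0.57289535 0.13828873 0.20729862] 92.38510466772654 [0.49579125 0.1345374  0.37658011]
```

View pics/w1.png

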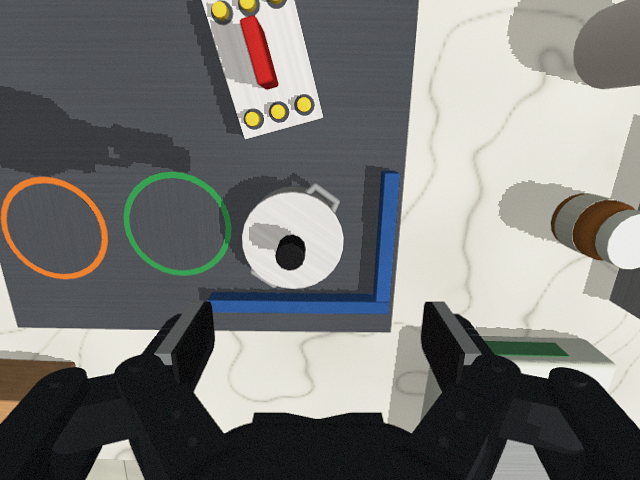

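```bash
cat >> m.py <<'E'
def ringfit(p):
    A=np.c_[2*p,np.ones(len(p))];s=np.linalg.lstsq(A,(p**2).sum(1),rcond=None)[0];return s[:2],np.sqrt(s[2]+s[:2]@s[:2])
def Pm(m,z,im,o,box):
    s=np.zeros(m.shape,bool);s[box[1]:box[3],box[0]:box[2]]=1
    ys,xs=np.nonzero(m&s);return np.array([onz((x,y),im,z,o)[:2] for x,y in zip(xs,ys)],np.float32)
E
python3 - <<'E'
from m import *
o=ctrl.get_obs();im=ctrl.get_image("wrist");H,S,V=meas(im)
print("or",ringfit(Pm((H>5)&(H<18)&(S>150),.03,im,o,(0,170,115,290))))
print("gr",ringfit(Pm((H>45)&(H<85)&(S>120),.03,im,o,(115,165,240,285))))
# knob: darkest region
k=(V<45);b=(265,225,315,280);s=np.zeros(k.shape,bool);s[b[1]:b[3],b[0]:b[2]]=1
ys,xs=np.nonzero(k&s);print("knob px",xs.min(),xs.max(),ys.min(),ys.max(),xs.mean())
for z in(.108,.095,.082):print(z,onz((xs.mean(),ys.mean()),im,z,o), "top edge",onz((290,ys.min()),im,z,o),onz((290,ys.max()),im,z,o))
white=Pm((V>140)&(S<50),.071,im,o,(238,185,348,292));print("lid",cv2.minEnclosingCircle(white))
y=Pm((H>20)&(H<35)&(S>120),.068,im,o,(200,0,325,140));print(len(y))
# fences bright top face
for (x,yy) in [(293,301)]:print(hsv:=(H[yy-8:yy+16,x],S[yy-8:yy+16,x],V[yy-8:yy+16,x]))
print(V[230,370:405],S[230,370:405])
E
```

```text
or (array([ 0.60962115, -0.12705555]), np.float64(0.05119761280836921))
gr (array([ 6.00092637e-01, -5.18700681e-04]), np.float64(0.0511879740716631))
knob px 283 311 231 265 297.2227848101266
0.108 [0.5951568 0.1180177 0.108    ] top edge [0.58125038 0.1120959  0.108     ] [0.60990181 0.11248533 0.108     ]
0.095 [0.5998249  0.11741712 0.095     ] top edge [0.58524448 0.11120832 0.095     ] [0.61528455 0.11161662 0.095     ]
0.082 [0.60449301 0.11681655 0.082     ] top edge [0.58923859 0.11032073 0.082     ] [0.6206673  0.11074791 0.082     ]
lid ((0.5963137745857239, 0.11995767802000046), 0.052106067538261414)
852
(array([108, 110, 106, 106, 108, 107, 108, 108, 108, 108, 108, 109, 108,
       108, 109, 109, 108, 109, 120, 111, 105, 116, 102, 130]), array([171, 161, 210, 195, 178, 184, 174, 173, 175, 175, 176, 175, 171,
       174, 172, 180, 148,  38,   6,  20,  16,  21,  27,  16]), array([ 76,  76,  73,  72,  99, 144, 163, 156, 160, 159, 159, 159, 161,
       160, 160, 163, 145,  95,  88,  91,  93,  96,  93,  95]))
[ 67  65  60  62  58  58  59  61  63  58  65  67  63  65  67  66  67  93
 157 155 154 154 155 157 157 156 155 160 160 159 160 154  88  88  86] [ 11  31  13  12  18   9  17   8  20  18  20  19  16  82 183 185 186 173
 174 178 176 172 174 172 175 172 181 172 175 173 179 166   6  12  18]
```

```bash
cat > f.py <<'E'
from m import *
def fences(im,o,bb,lb):
    H,S,V=meas(im);m=(H>100)&(H<118)&(S>140)&(V>118)
    b=Pm(m,.05,im,o,bb);l=Pm(m,.05,im,o,lb)
    out=[]
    for q in(b,l):
        r=cv2.minAreaRect(q);out.append(r);print(r)
        v=cv2.fitLine(q,cv2.DIST_HUBER,0,.01,.01).ravel();print("  angle",np.degrees(np.arctan2(v[1],v[0])),v[2:])
E
python3 - <<'E'
from f import *
o=ctrl.get_obs();im=ctrl.get_image("wrist");H,S,V=meas(im)
fences(im,o,(190,285,370,320),(370,165,405,288))
k=(V<40)&(S<120);b=(262,222,318,282)
s=np.zeros(k.shape,np.uint8);s[b[1]:b[3],b[0]:b[2]]=k[b[1]:b[3],b[0]:b[2]]
n,L,st,c=cv2.connectedComponentsWithStats(s);print(st,c)
a=im["color"][170:310,230:400];cv2.imwrite("pics/w1c.png",cv2.resize(a[...,::-1],None,fx=4,fy=4,interpolation=cv2.INTER_CUBIC))
H,S,V=meas(im)
y=((H>20)&(H<35)&(S>120)).astype(np.uint8);y[:,:180]=0;y[:,330:]=0
n,L,st,c=cv2.connectedComponentsWithStats(y)
for s_,c_ in zip(st[1:],c[1:]):
    if s_[4]>40: print(s_,onz(c_,im,.067,o))
print(proj((.5965,.115,.108),im,o))
E
```

```text
((0.6760147213935852, 0.11268416047096252), (0.013356011360883713, 0.16115787625312805), 1.6155637502670288)
  angle -88.48721 [0.67593956 0.11230421]
((0.5941007137298584, 0.2070988565683365), (0.11519329249858856, 0.013455565087497234), 1.4965442419052124)
  angle 1.6043986 [0.59147924 0.20701838]
[[     0      0    640    480 306489]
 [   279    234     29     34    710]
 [   283    239      1      1      1]] [[319.56047362 239.47187664]
 [293.44647887 251.64084507]
 [283.         239.        ]]
[214   0  18  19 261] [0.41731947 0.05867171 0.067     ]
[242   0  16  11 140] [0.41343118 0.07982352 0.067     ]
[300  95  14  15 175] [0.48182739 0.12418224 0.067     ]
[273 102  16  16 178] [0.4884699 0.103274  0.067    ]
[248 110  15  15 186] [0.49481528 0.08251883 0.067     ]
[289.50059836 252.21385838]
```

View pics/w1c.png

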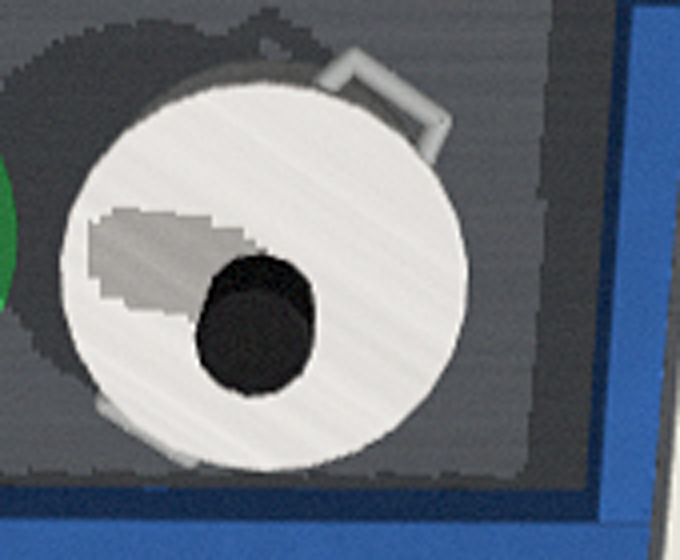

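Run:
```python
from m import *
o=ctrl.get_obs();im=ctrl.get_image("wrist")
print(onz((293,255),im,.108,o),onz((296,239),im,.071,o),o["tool_pos"])
```

```text
[0.59714369 0.12001405 0.108     ] [0.59573795 0.12043976 0.071     ] [0.57290825 0.13783578 0.20684607]
```

step_arm --pt "1 0.012 -0.01 -0.03 0" --pt "1 0.012 -0.009 -0.03 0" --pt "1 0 0 -0.02 0" --pt "1 0 0 0 0"

```text
t: 3.12
tool_pos: [0.5941, 0.1249, 0.1262]
tool_rot: [-0.072, 3.134, 0.01]
contact_force: [0.1, -0.6, -0.7]
opening: 0.0855
```

Run:
```python
from m import *
o=ctrl.get_obs();im=ctrl.get_image("wrist");save(im,"w2");print(o["tool_pos"])
print(proj(o["tool_pos"],im,o))
```

```text
[0.59405268 0.12486437 0.12616861]
[316.85881294 279.56400272]
```

View pics/w2.png

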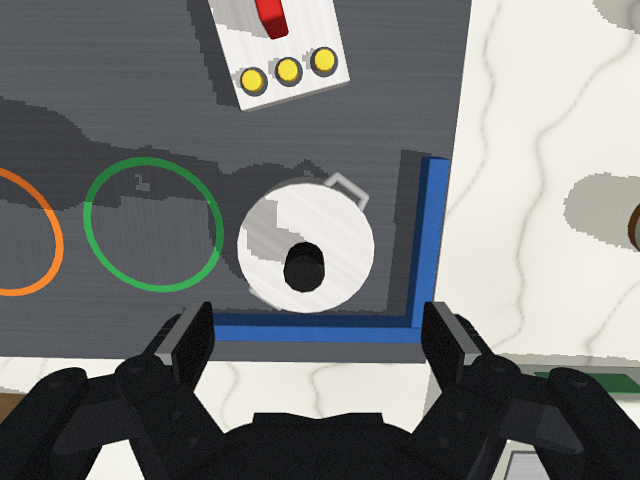

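Run:
```python
from m import *
o=ctrl.get_obs();im=ctrl.get_image("wrist")
print(o["tool_pos"],onz((304,272),im,.108,o),onz((305.5,247.5),im,.071,o))
```

```text
[0.59493096 0.12492763 0.12756218] [0.59950839 0.11789675 0.108     ] [0.59783751 0.11776978 0.071     ]
```

step_arm --pt "1 0.002 -0.004 -0.02 0" --pt "1 0.002 -0.003 -0.02 0" --pt "1 0 0 -0.007 0" --pt "1 0 0 0 0" --pt "1 0 0 0 0"

```text
t: 3.85
tool_pos: [0.6009, 0.1179, 0.0809]
tool_rot: [-0.073, 3.126, 0.01]
contact_force: [-0.3, 0.2, 0.2]
opening: 0.0856
```

step_arm --pt "1 -0.003 0 -0.004 0" --pt "1 0 0 0 0" --pt "0.5 0 0 0 0" --pt "0 0 0 0 0" --pt "0 0 0 0 0" --pt "0 0 0 0 0" --pt "0 0 0 0 0" --newtons 40

```text
t: 4.72
tool_pos: [0.5988, 0.1178, 0.0786]
tool_rot: [-0.073, 3.124, 0.01]
contact_force: [-0.5, -0.8, 0.1]
opening: 0.0201
```

Run:
```python
from m import *
o=ctrl.get_obs();im=ctrl.get_image("wrist");save(im,"w3");print(o["tool_pos"],o["opening"])
```

```text
[0.59875523 0.11780301 0.07855695] 0.020147215769602645
```

View pics/w3.png

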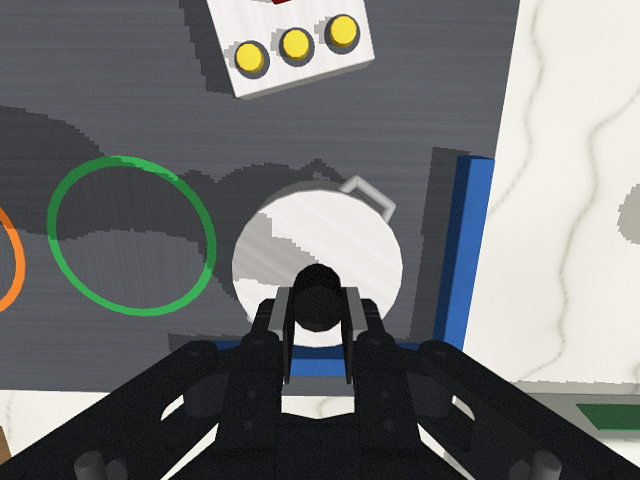

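Run:
```python
from m import *
o=ctrl.get_obs();im=ctrl.get_image("wrist")
print(o["tool_pos"],o["opening"],onz((317,309),im,.108,o),onz((317,268),im,.071,o))
a=im["color"][240:400,220:420];cv2.imwrite("pics/w3c.png",cv2.resize(a[...,::-1],None,fx=3.75,fy=3.75,interpolation=cv2.INTER_CUBIC))
```

```text
[0.59875726 0.11780978 0.07854601] 0.0201171970993579 [0.59908884 0.11774221 0.108     ] [0.59555184 0.11777238 0.071     ]
```

View pics/w3c.png

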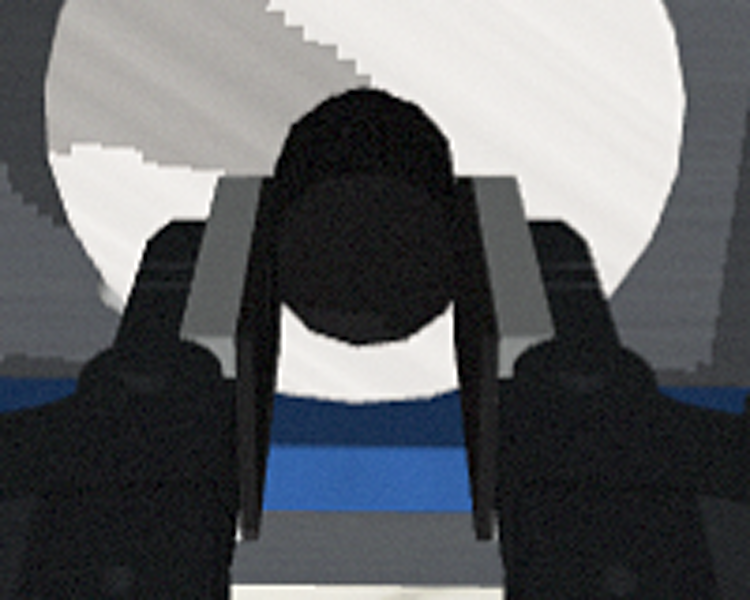

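step_arm --pt "0 0 -0.01 0 0" --pt "0 0.001 -0.02 0 0" --pt "0 0.001 -0.02 0 0"

```text
t: 5.2
tool_pos: [0.6007, 0.0669, 0.0784]
tool_rot: [-0.076, 3.123, 0.013]
contact_force: [0.6, 1.9, -0.2]
opening: 0.0207
```

step_arm --pt "0 0.001 -0.022 0 0" --pt "0 0.001 -0.022 0 0" --pt "0 0.001 -0.022 0 0" --pt "0 0.001 -0.022 0 0" --pt "0 0.001 -0.022 0 0" --pt "0 0.001 -0.022 0 0" --pt "0 0.001 -0.022 0 0" --pt "0 0.001 -0.015 0 0" --pt "0 0 0 0 0" --pt "0 0 0 0 0"

```text
t: 6.45
tool_pos: [0.6064, -0.121, 0.0785]
tool_rot: [-0.059, 3.125, 0.012]
contact_force: [0.8, 1.1, -1.6]
opening: 0.0204
```

Run:
```python
from m import *
o=ctrl.get_obs();im=ctrl.get_image("wrist");save(im,"w4");print(o["tool_pos"],o["opening"])
H,S,V=meas(im)
p=Pm((H>5)&(H<18)&(S>150),.03,im,o,(0,0,640,480))
print(len(p)); print("ring",ringfit(p) if len(p)>20 else 0)
top=ctrl.get_image("top");save(top,"t4")
a=top["color"][170:310,222:392];cv2.imwrite("pics/t4c.png",cv2.resize(a[...,::-1],None,fx=4,fy=4,interpolation=cv2.INTER_CUBIC))
```

```text
[ 0.60636062 -0.12098044  0.07845718] 0.020373825786927834
1935
ring (array([ 0.6455155 , -0.11943811]), np.float64(0.08210016721508899))
```

View pics/w4.png

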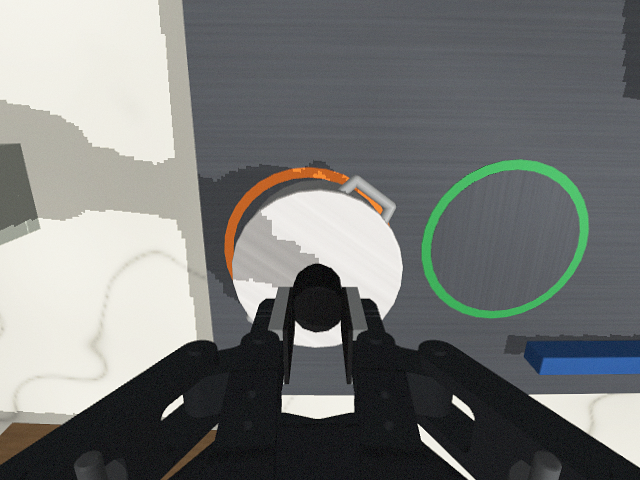

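Run:
```python
from m import *
o=ctrl.get_obs();im=ctrl.get_image("wrist");print(o["tool_pos"],o["opening"])
H,S,V=meas(im)
p=Pm((H>5)&(H<18)&(S>150),.03,im,o,(220,160,400,285))
from scipy.optimize import least_squares
r=least_squares(lambda c:np.hypot(p[:,0]-c[0],p[:,1]-c[1])-.051,[.61,-.127],loss="soft_l1",f_scale=.002)
print(len(p),r.x,ringfit(p)); print("knob",onz((317,309),im,.108,o),"lid",onz((317,268),im,.071,o))
g=Pm((H>45)&(H<85)&(S>120),.03,im,o,(400,150,600,330));print("green",ringfit(g))
print(proj([*r.x,.03],im,o))
```

```text
[ 0.60639755 -0.12077754  0.07855038] 0.020897856530632773
1950 [ 0.60935929 -0.12642221] (array([ 0.60843982, -0.12693349]), np.float64(0.05021388008811629))
knob [ 0.60675564 -0.12087502  0.108     ] lid [ 0.60318488 -0.12077737  0.071     ]
green (array([0.59999522, 0.00086859]), np.float64(0.051382081568036114))
[307.49173219 251.35052882]
```

View pics/t4c.png

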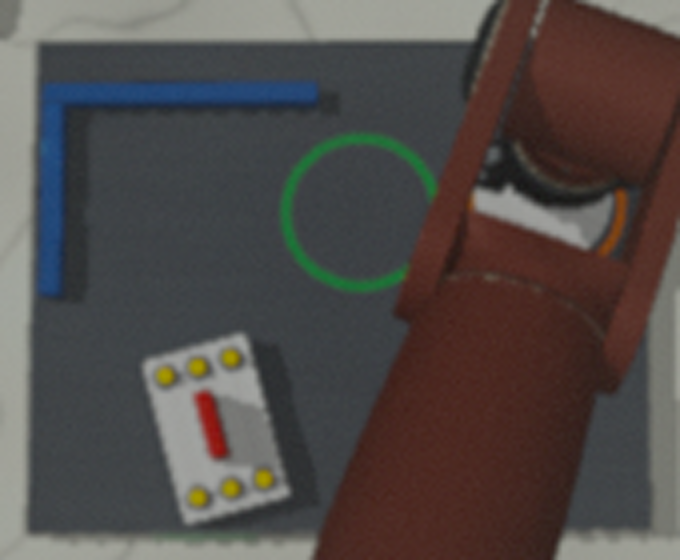

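step_arm --pt "0 0.004 -0.006 0 0" --pt "0 0 0 0 0" --pt "0 0 0 0 0"

```text
t: 6.98
tool_pos: [0.6106, -0.126, 0.0787]
tool_rot: [-0.064, 3.125, 0.011]
contact_force: [-0.7, -1.7, 0.3]
opening: 0.0204
```

Run:
```python
from m import *
o=ctrl.get_obs();im=ctrl.get_image("wrist");print(o["tool_pos"],o["contact_force"],o["wrist_torque"])
H,S,V=meas(im)
p=Pm((H>5)&(H<18)&(S>150),.03,im,o,(220,160,400,285))
print(len(p),ringfit(p)); save(im,"w5")
```

```text
[ 0.61061505 -0.12604927  0.07865673] [-0.7333653  -1.72513595  0.26709406] [-0.01860731  0.07070694  0.03452017]
1976 (array([ 0.60903793, -0.12593818]), np.float64(0.05110943732302459))
```

View pics/w5.png

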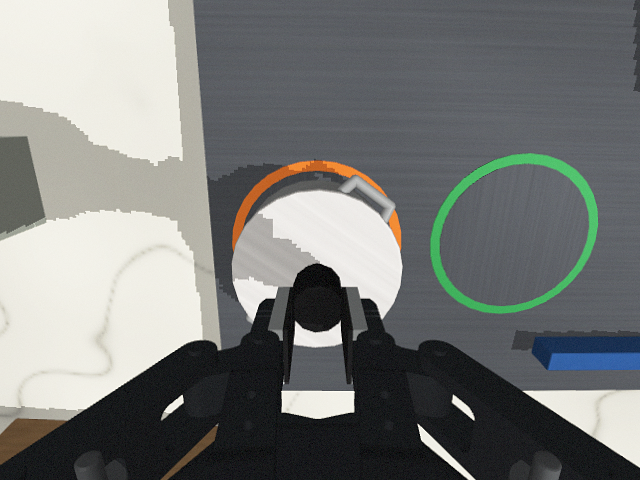

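step_arm --pt "1 0 0 0 0" --pt "1 0 0 0 0" --pt "1 0 0 0 0" --pt "1 0 0 0.01 0" --pt "1 0 0 0.03 0" --pt "1 0 0 0.04 0" --pt "1 0 0 0.04 0" --pt "1 -0.02 0.03 0 5" --pt "1 -0.03 0.04 0 5" --pt "1 -0.03 0.04 0 4" --pt "1 -0.03 0.04 0 0" --pt "1 -0.03 0.04 0 0" --pt "1 0 0 0 0"

```text
t: 8.65
tool_pos: [0.4676, 0.0691, 0.2114]
tool_rot: [-0.453, 3.082, 0.012]
contact_force: [0.4, -0.4, -0.8]
opening: 0.0856
```

Run:
```python
from m import *
o=ctrl.get_obs();im=ctrl.get_image("wrist");save(im,"w6")
R=Ro.from_rotvec(o["tool_rot"]).as_matrix();print(o["t"],o["tool_pos"],np.degrees(np.arctan2(R[1,1],R[0,1])),o["q"])
H,S,V=meas(im);y=((H>20)&(H<35)&(S>120)).astype(np.uint8)
n,L,st,c=cv2.connectedComponentsWithStats(y)
for s_,c_ in zip(st[1:],c[1:]):
    if s_[4]>40: print(s_,onz(c_,im,.067,o))
```

```text
8.65 [0.46759543 0.0691384  0.21142655] 106.72032159730632 [-0.01865501 -0.35090083  1.96382802  0.01195895  1.50424255 -1.88187313]
[315 142  14  15 164] [0.416301   0.05803279 0.067     ]
[340 142  15  15 162] [0.40986653 0.07883079 0.067     ]
[366 142  15  15 171] [0.40334655 0.09977666 0.067     ]
[315 233  13  14 141] [0.49382664 0.08172805 0.067     ]
[339 233  13  14 142] [0.48737283 0.10261292 0.067     ]
[363 233  13  13 145] [0.48095957 0.12344483 0.067     ]
```

View pics/w6.png

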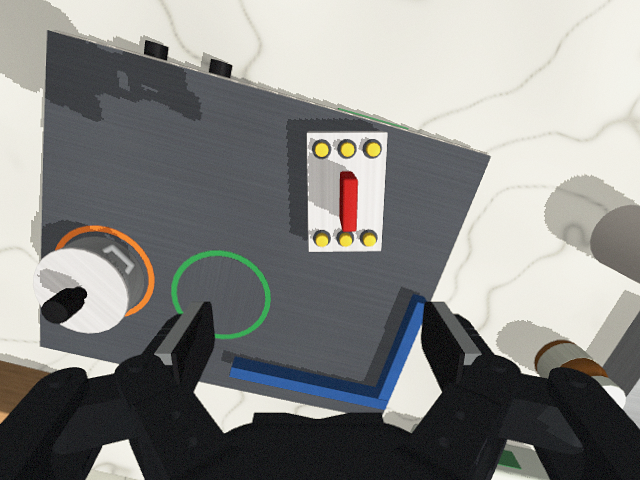

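step_arm --pt "1 -0.01 0.011 -0.02 0" --pt "1 -0.009 0.011 -0.03 0" --pt "1 0 0 -0.035 0" --pt "1 0 0 -0.02 0" --pt "1 0 0 0 0" --pt "1 0 0 0 0"

```text
t: 9.45
tool_pos: [0.4545, 0.0864, 0.1091]
tool_rot: [-0.44, 3.075, 0.006]
contact_force: [0.3, -0.8, 0.9]
opening: 0.0857
```

Run:
```python
from m import *
o=ctrl.get_obs();im=ctrl.get_image("wrist");save(im,"w7")
R=Ro.from_rotvec(o["tool_rot"]).as_matrix();print(o["t"],o["tool_pos"],np.degrees(np.arctan2(R[1,1],R[0,1])),R[:,2])
H,S,V=meas(im);y=((H>20)&(H<35)&(S>120)).astype(np.uint8)
n,L,st,c=cv2.connectedComponentsWithStats(y)
for s_,c_ in zip(st[1:],c[1:]):
    if s_[4]>40: print(s_,onz(c_,im,.067,o))
```

```text
9.45 [0.45453093 0.08638721 0.10908339] 106.28083281056655 [ 0.0339558   0.00893274 -0.99938341]
[279 167  21  22 350] [0.41589145 0.05802311 0.067     ]
[317 167  20  22 346] [0.40956253 0.07882501 0.067     ]
[353 166  22  22 355] [0.40311758 0.09971525 0.067     ]
[285 290  19  21 296] [0.49303039 0.08186164 0.067     ]
[351 290  19  20 300] [0.48033389 0.12329053 0.067     ]
[318 300  19  10 120] [0.49039896 0.10373498 0.067     ]
```

View pics/w7.png

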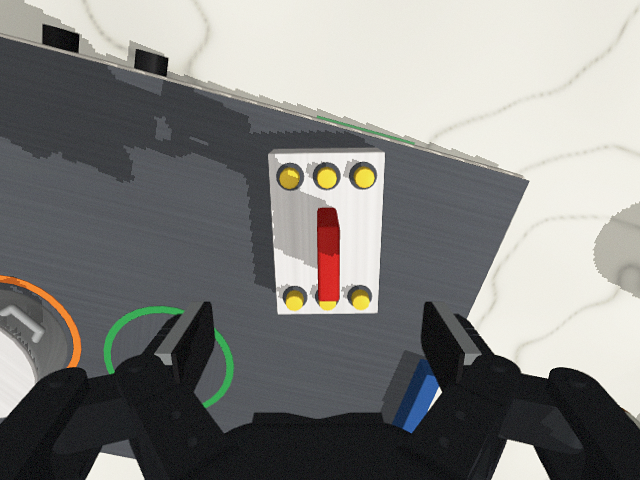

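step_arm --pt "1 -0.004 0.003 -0.02 0.4" --pt "1 -0.002 0.001 -0.018 0.4" --pt "1 0 0 0 0" --pt "1 0 0 0 0"

```text
t: 10.0
tool_pos: [0.4522, 0.09, 0.0746]
tool_rot: [-0.46, 3.064, 0.005]
contact_force: [0.0, -0.1, -0.6]
opening: 0.0852
```

step_arm --pt "1 -0.005 0 -0.006 0" --pt "1 0 0 0 0" --pt "0 0 0 0 0" --pt "0 0 0 0 0" --pt "0 0 0 0 0" --pt "0 0 0 0 0" --pt "0 0 0 0 0" --newtons 60

```text
t: 10.88
tool_pos: [0.448, 0.0904, 0.0701]
tool_rot: [-0.459, 3.062, 0.006]
contact_force: [-0.8, 1.0, 1.5]
opening: 0.009
```

Run:
```python
from m import *
o=ctrl.get_obs();im=ctrl.get_image("wrist");save(im,"w8")
R=Ro.from_rotvec(o["tool_rot"]).as_matrix();print(o["t"],o["tool_pos"],np.degrees(np.arctan2(R[1,1],R[0,1])),R[:,2],o["contact_force"],o["opening"])
H,S,V=meas(im);y=((H>20)&(H<35)&(S>120)).astype(np.uint8)
n,L,st,c=cv2.connectedComponentsWithStats(y)
for s_,c_ in zip(st[1:],c[1:]):
    if s_[4]>40: print(s_,onz(c_,im,.067,o))
```

```text
10.875 [0.44804477 0.0903592  0.07012769] 107.046750463685 [ 0.04455717  0.01046905 -0.99895198] [-0.82128582  1.01273874  1.47476589] 0.008961234738539993
[261 188  25  27 516] [0.4155651  0.05807946 0.067     ]
[306 189  24  26 504] [0.40929997 0.07883916 0.067     ]
[350 189  26  26 516] [0.40289274 0.09954641 0.067     ]
```

View pics/w8.png

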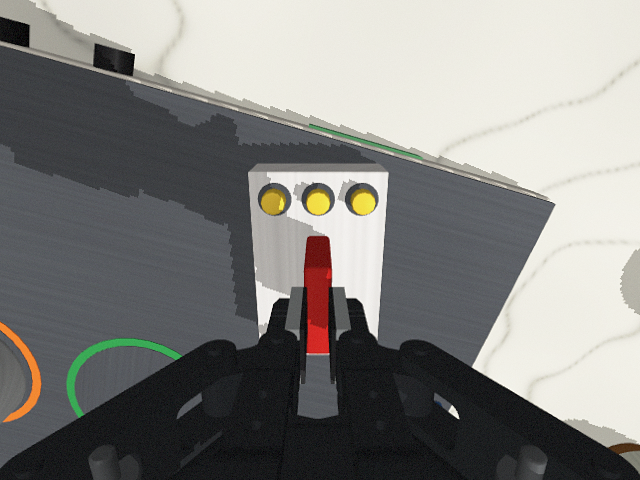

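step_arm --pt "0 0.006 0 0 -1.5" --pt "0 0.01 0.002 0 -2" --pt "0 0.01 0.003 0 -2" --pt "0 0.01 0.003 0 -2" --pt "0 0.01 0.003 0 -2" --pt "0 0.01 0.003 0 -2" --pt "0 0.01 0.004 0 -2" --pt "0 0.01 0.004 0 -2" --pt "0 0 0 0 0" --pt "0 0 0 0 0"

```text
t: 12.18
tool_pos: [0.5231, 0.1103, 0.0701]
tool_rot: [-0.024, 3.11, -0.013]
contact_force: [-1.8, 0.3, 1.6]
opening: 0.0092
```

```bash
cat > s.py <<'E'
from f import *
import sys
o=ctrl.get_obs();im=ctrl.get_image("wrist");save(im,sys.argv[1])
R=Ro.from_rotvec(o["tool_rot"]).as_matrix();print(o["t"],o["tool_pos"],np.degrees(np.arctan2(R[1,1],R[0,1])),R[:,2],o["contact_force"],o["wrist_torque"],o["opening"])
H,S,V=meas(im);y=((H>20)&(H<35)&(S>120)).astype(np.uint8)
n,L,st,c=cv2.connectedComponentsWithStats(y)
for s_,c_ in zip(st[1:],c[1:]):
    if s_[4]>40: print(s_,onz(c_,im,.067,o))
E
python3 s.py w9
```

```text
12.175 [0.52306303 0.1102878  0.07014991] 90.88600954994548 [ 0.03131156 -0.0079572  -0.999478  ] [-1.84777934  0.34612385  1.59524592] [0.11106953 0.30447049 0.00571778] 0.009150616304934809
[261 189  26  27 511] [0.48337895 0.08853854 0.067     ]
[306 189  25  27 503] [0.48305401 0.11018531 0.067     ]
[350 190  26  26 511] [0.48268857 0.13189401 0.067     ]
```

View pics/w9.png

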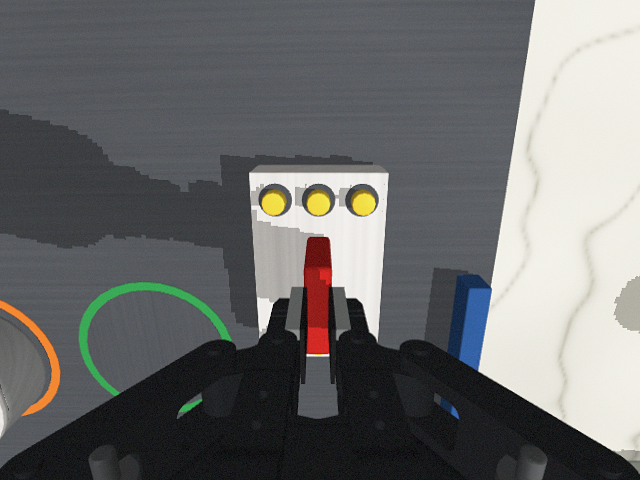

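step_arm --pt "0 0.008 0.004 0 0.3" --pt "0 0.01 0.006 0 0.3" --pt "0 0.01 0.006 0 0" --pt "0 0.01 0.006 0 0" --pt "0 0.01 0.006 0 0" --pt "0 0.01 0.006 0 0" --pt "0 0.01 0.006 0 0" --pt "0 0 0 0 0"

```text
t: 13.22
tool_pos: [0.5943, 0.1517, 0.0702]
tool_rot: [-0.042, 3.112, -0.017]
contact_force: [1.1, 0.3, 0.6]
opening: 0.0088
```

```bash
python3 s.py w10
python3 - <<'E'
from h import *
im=ctrl.get_image("scene");save(im,"s10")
a=im["color"][190:310,270:450];cv2.imwrite("pics/s10c.png",cv2.resize(a[...,::-1],None,fx=4,fy=4,interpolation=cv2.INTER_CUBIC))
E
```

```text
13.225 [0.59426774 0.15166444 0.07017616] 91.53810867017603 [ 0.02909561 -0.01042573 -0.99952226] [1.05196525 0.25841676 0.55204344] [ 0.15595515 -0.24901895 -0.02598911] 0.00883228186946431
[262 189  25  27 509] [0.55484616 0.12956262 0.067     ]
[307 189  24  27 501] [0.55431878 0.15126374 0.067     ]
[351 190  25  26 515] [0.55373496 0.172902   0.067     ]
```

View pics/w10.png

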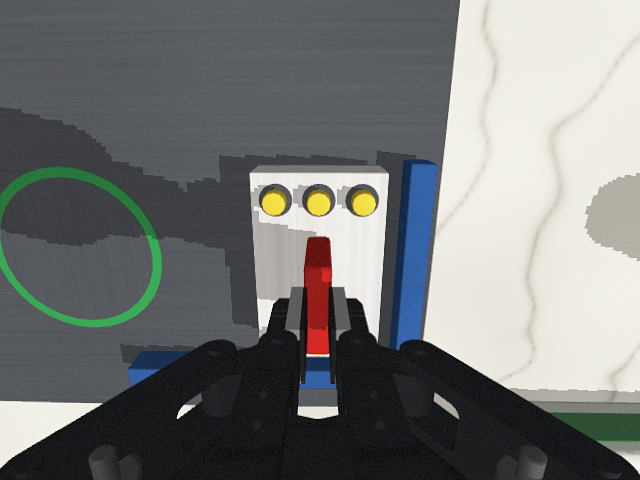

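View pics/s10c.png

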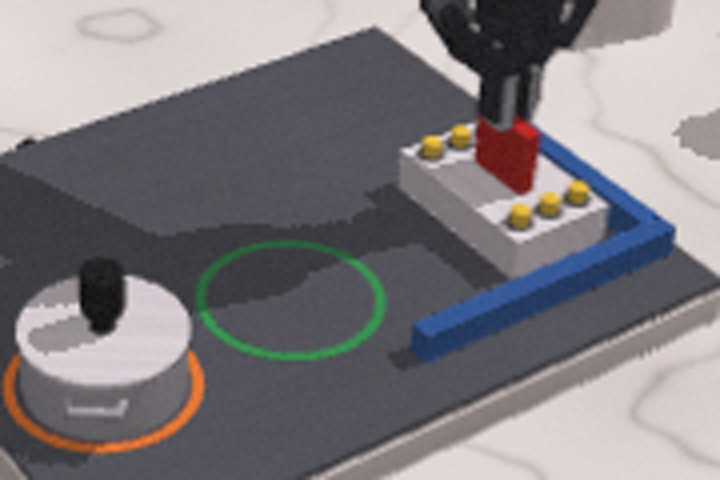

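step_arm --pt "0 0.004 0.003 0 0" --pt "0 0.004 0.003 0 0" --pt "0 0.004 0.003 0 0" --pt "0 0 0 0 0"

```text
t: 13.82
tool_pos: [0.6051, 0.1598, 0.0702]
tool_rot: [-0.041, 3.115, -0.02]
contact_force: [-0.7, -0.8, 0.6]
opening: 0.0089
```

```bash
python3 s.py w11
```

```text
13.825 [0.60508187 0.15980222 0.07015023] 91.50103558588216 [ 0.02621889 -0.01233292 -0.99958015] [-0.67633852 -0.75264997  0.56559485] [-0.09982822  0.10332208 -0.02386686] 0.008882646567793449
[262 190  25  26 512] [0.56566682 0.13780263 0.067     ]
[307 190  24  26 496] [0.56520452 0.15949801 0.067     ]
[351 190  25  26 506] [0.56464128 0.18119492 0.067     ]
```

View pics/w11.png

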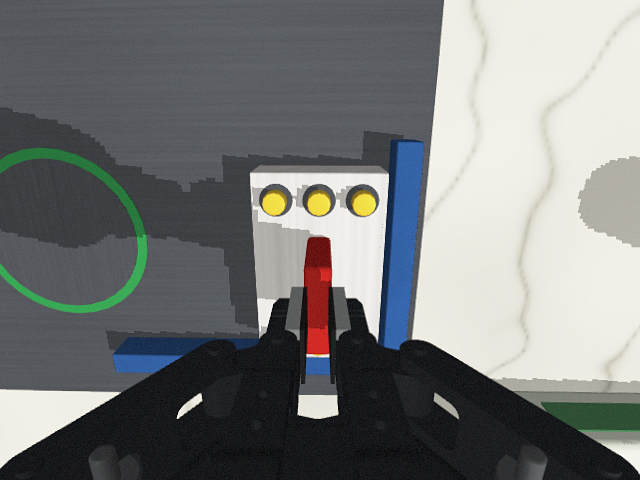

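step_arm --pt "0 0 0.0015 0 0" --pt "0 0 0.0015 0 0" --pt "0 0 0.0015 0 0"

```text
t: 14.25
tool_pos: [0.6059, 0.1634, 0.0703]
tool_rot: [-0.041, 3.113, -0.023]
contact_force: [-1.0, -2.8, 1.5]
opening: 0.0091
```

step_arm --pt "0 0 0.0015 0 0" --pt "0 0 0.0015 0 0"

```text
t: 14.5
tool_pos: [0.6062, 0.1653, 0.0707]
tool_rot: [-0.041, 3.112, -0.027]
contact_force: [-0.8, -8.4, 4.7]
opening: 0.009
```

step_arm --pt "0 0 0.0015 0 0" --pt "0 0 0.0015 0 0"

```text
t: 14.75
tool_pos: [0.6062, 0.1656, 0.0711]
tool_rot: [-0.042, 3.113, -0.036]
contact_force: [-2.1, -6.9, 4.2]
opening: 0.0089
```

step_arm --pt "0 0 -0.0005 -0.0004 0" --pt "0 0 0 0 0"

```text
t: 15.0
tool_pos: [0.6062, 0.165, 0.0707]
tool_rot: [-0.042, 3.113, -0.037]
contact_force: [-1.1, -3.7, 2.3]
opening: 0.0092
```

```bash
python3 s.py w12;python3 - <<'E'
from h import *
o=ctrl.get_obs();print(Ro.from_rotvec(o["tool_rot"]).as_matrix().round(4))
im=ctrl.get_image("scene");save(im,"s12")
a=im["color"][200:290,350:450];cv2.imwrite("pics/s12c.png",cv2.resize(a[...,::-1],None,fx=6,fy=6,interpolation=cv2.INTER_CUBIC))
E
```

```text
15.0 [0.60620555 0.16495111 0.07067847] 91.52064472566956 [ 0.02832014 -0.02332775 -0.99932667] [-1.10112281 -3.65705198  2.32797991] [-0.62915326  0.00729682 -0.01453661] 0.009169246376326805
[261 190  26  26 508] [0.56701974 0.14250998 0.067     ]
[306 190  25  26 503] [0.56641538 0.16428314 0.067     ]
[350 190  26  26 511] [0.56570526 0.18602473 0.067     ]
[[-0.9992 -0.0265  0.0283]
 [-0.0272  0.9994 -0.0233]
 [-0.0276 -0.0241 -0.9993]]
```

View pics/w12.png

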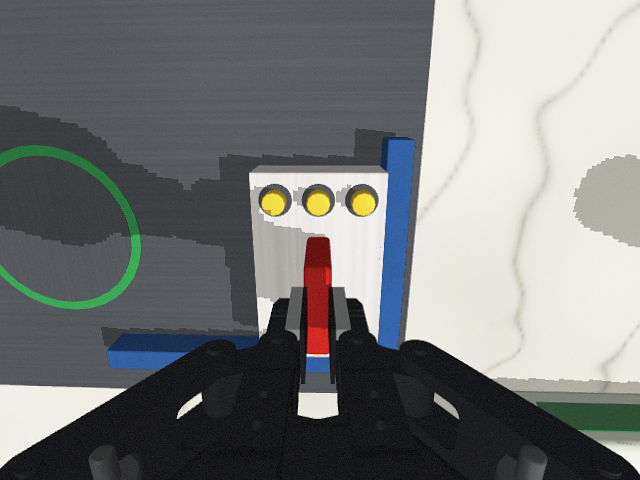

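View pics/s12c.png

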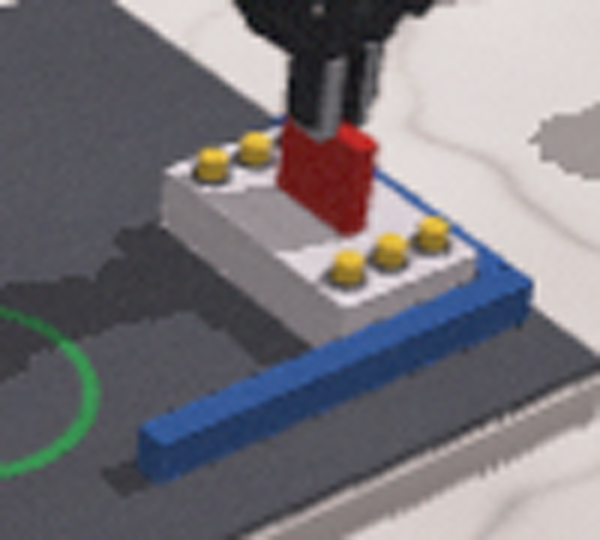

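step_arm --pt "0 0 -0.001 -0.001 0" --pt "0 0 0 -0.001 0" --pt "0 0 0 -0.001 0"

```text
t: 15.48
tool_pos: [0.6062, 0.164, 0.0701]
tool_rot: [-0.042, 3.114, -0.038]
contact_force: [-3.3, -3.9, 7.1]
opening: 0.0089
```

step_arm --pt "0 0 0 -0.0015 0" --pt "0 0 0 -0.0015 0"

```text
t: 15.72
tool_pos: [0.6062, 0.164, 0.0701]
tool_rot: [-0.042, 3.115, -0.038]
contact_force: [-5.6, -4.7, 10.2]
opening: 0.0093
```

```bash
cat > st.py <<'E'
from h import *
o=ctrl.get_obs();R=Ro.from_rotvec(o["tool_rot"]).as_matrix()
yaw=np.arctan2(R[1,1],R[0,1]);ty=R[:2,1]/np.hypot(*R[:2,1]);tx=np.array([ty[1],-ty[0]])
print(round(o["t"],2),"pos",o["tool_pos"].round(4),"yaw",round(np.degrees(yaw),2),"tilt along y,x",(R[:2,2]@ty).round(4),(R[:2,2]@tx).round(4),"F",o["contact_force"].round(1),"M",o["wrist_torque"].round(2))
E
python3 st.py
```

```text
15.72 pos [0.6062 0.164  0.0701] yaw 91.54 tilt along y,x -0.0249 0.026 F [-5.6 -4.7 10.2] M [-0.73  0.78 -0.04]
```

step_arm --pt "0 0 0 0.0002 0" --pt "0 0.002 0 0 0" --pt "0 0.002 0 0 0"

```text
t: 16.1
tool_pos: [0.6072, 0.1643, 0.0703]
tool_rot: [-0.043, 3.123, -0.038]
contact_force: [-7.7, -3.2, 8.5]
opening: 0.0091
```

```bash
python3 st.py
```

```text
16.1 pos [0.6072 0.1643 0.0703] yaw 91.57 tilt along y,x -0.0247 0.0182 F [-7.7 -3.2  8.5] M [-0.56  1.18 -0.04]
```

step_arm --pt "0 0 0 0.0005 0" --pt "0 0.001 0 0.0003 0"

```text
t: 16.35
tool_pos: [0.6073, 0.1644, 0.0704]
tool_rot: [-0.043, 3.125, -0.038]
contact_force: [-5.1, -3.1, 5.1]
opening: 0.0091
```

```bash
python3 st.py
```

```text
16.35 pos [0.6073 0.1644 0.0704] yaw 91.58 tilt along y,x -0.0247 0.0156 F [-5.1 -3.1  5.1] M [-0.56  0.82 -0.06]
```

step_arm --pt "0 0.002 -0.0003 0.0002 0" --pt "0 0.002 0 0 0" --pt "0 0.002 0 0 0"

```text
t: 16.73
tool_pos: [0.6096, 0.1644, 0.0708]
tool_rot: [-0.044, 3.136, -0.039]
contact_force: [-7.3, -2.9, 7.6]
opening: 0.009
```

```bash
python3 st.py
```

```text
16.73 pos [0.6096 0.1644 0.0708] yaw 91.6 tilt along y,x -0.0248 0.0048 F [-7.3 -2.9  7.6] M [-0.6   1.11 -0.04]
```

```bash
python3 s.py w13;python3 - <<'E'
from h import *
im=ctrl.get_image("scene");save(im,"s13")
a=im["color"][200:290,350:450];cv2.imwrite("pics/s13c.png",cv2.resize(a[...,::-1],None,fx=6,fy=6,interpolation=cv2.INTER_CUBIC))
E
```

```text
16.725 [0.60959482 0.16441255 0.07084669] 91.60321464873117 [ 0.00545337 -0.02463596 -0.99968161] [-7.31397758 -2.87992731  7.58015043] [-0.60419451  1.1089699  -0.03992933] 0.008958617592504315
[262 190  26  26 507] [0.57069935 0.14233663 0.067     ]
[307 190  24  26 495] [0.57014401 0.16411651 0.067     ]
[351 190  26  27 510] [0.56947049 0.18597871 0.067     ]
```

View pics/w13.png

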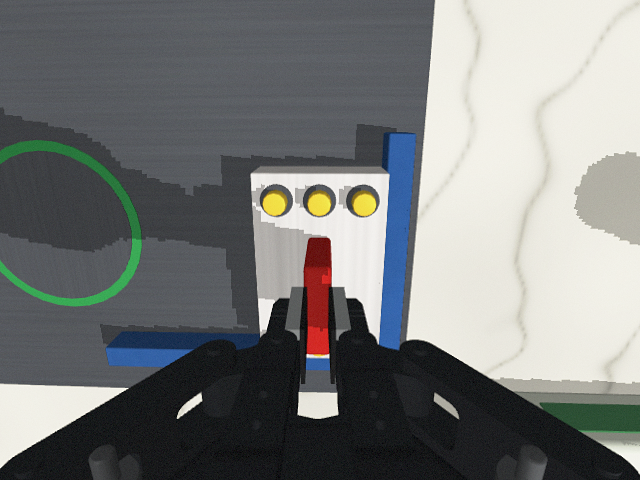

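View pics/s13c.png

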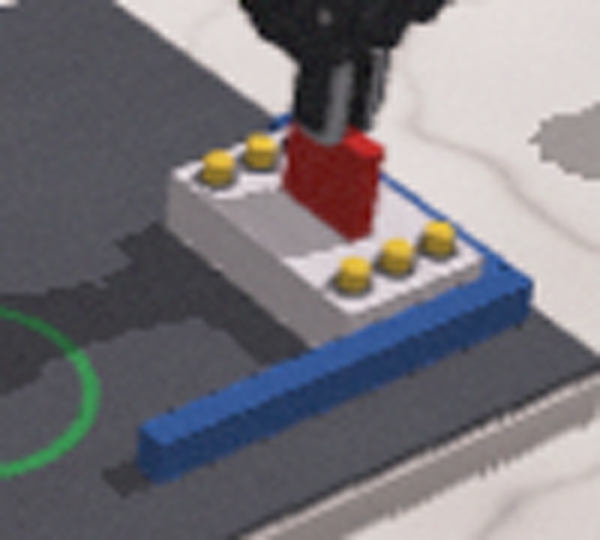

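step_arm --pt "0 -0.001 -0.001 -0.0003 0" --pt "0 0 -0.002 0 0" --pt "0 0 -0.002 0 0"

```text
t: 17.2
tool_pos: [0.6091, 0.1624, 0.0702]
tool_rot: [-0.045, 3.134, -0.029]
contact_force: [-1.2, 1.9, 0.7]
opening: 0.0091
```

```bash
python3 st.py
```

```text
17.2 pos [0.6091 0.1624 0.0702] yaw 91.64 tilt along y,x -0.0187 0.0071 F [-1.2  1.9  0.7] M [ 0.54 -0.13  0.12]
```

step_arm --pt "0 0 -0.002 -0.0005 0" --pt "0 0 -0.002 -0.0003 0" --pt "0 0 -0.002 -0.0003 0"

```text
t: 17.58
tool_pos: [0.61, 0.1582, 0.0705]
tool_rot: [-0.046, 3.132, -0.023]
contact_force: [-3.2, 6.8, 6.1]
opening: 0.0089
```

```bash
python3 st.py
```

```text
17.57 pos [0.61   0.1582 0.0705] yaw 91.67 tilt along y,x -0.0147 0.0093 F [-3.2  6.8  6.1] M [1.09 0.43 0.08]
```

step_arm --pt "0 0 0 0.0003 0" --pt "0.4 0 0 0 0" --pt "0.4 0 0 0 0" --pt "0.4 0 0 0 0" --pt "0.4 0 0 0 0"

```text
t: 18.2
tool_pos: [0.609, 0.1551, 0.0685]
tool_rot: [-0.044, 3.135, -0.03]
contact_force: [-0.1, 0.0, -0.3]
opening: 0.0343
```

```bash
python3 st.py; python3 s.py w14
```

```text
18.2 pos [0.609  0.1551 0.0685] yaw 91.6 tilt along y,x -0.0195 0.0062 F [-0.1  0.  -0.3] M [-0.02  0.    0.05]
18.2 [0.60896933 0.15514    0.06853621] 91.6023939931213 [ 0.00674872 -0.01931788 -0.99979062] [-0.05444744  0.03295269 -0.3147283 ] [-0.0182558   0.00107516  0.05260326] 0.0342549619362593
[266 193  25  26 510] [0.57097616 0.13516714 0.067     ]
[311 193  24  26 499] [0.57019926 0.15682168 0.067     ]
[355 192  26  27 512] [0.56940102 0.1785485  0.067     ]
[275 335  21  25 418] [0.65154718 0.13845325 0.067     ]
[352 336  10  24 151] [0.65066011 0.17810775 0.067     ]
```

View pics/w14.png

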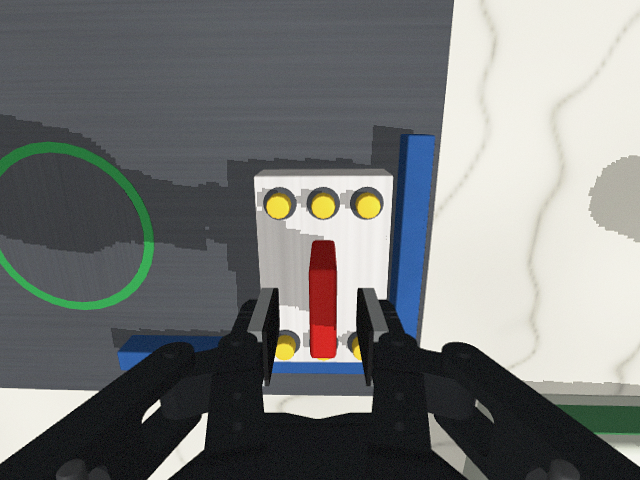

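step_arm --pt "0 0 0 0 0" --pt "0 0 0 0 0" --pt "0 0 0 0 0" --pt "0 0 -0.002 -0.0006 0" --pt "0 0 -0.003 -0.0004 0" --pt "0 0 -0.003 -0.0004 0" --pt "0 0 -0.003 -0.0004 0" --pt "0 0 -0.003 -0.0004 0" --pt "0 0 -0.003 -0.0004 0"

```text
t: 19.38
tool_pos: [0.6101, 0.1417, 0.0692]
tool_rot: [-0.044, 3.132, -0.017]
contact_force: [-0.9, 5.8, 7.1]
opening: 0.0096
```

```bash
python3 st.py
```

```text
19.38 pos [0.6101 0.1417 0.0692] yaw 91.62 tilt along y,x -0.0109 0.0094 F [-0.9  5.8  7.1] M [ 1.16  0.23 -0.01]
```

step_arm --pt "0 0 -0.003 -0.0004 0" --pt "0 0 -0.003 -0.0004 0" --pt "0 0 -0.003 -0.0004 0" --pt "0 0 -0.003 -0.0004 0" --pt "0 0 -0.003 -0.0004 0" --pt "0 0 -0.003 -0.0004 0"

```text
t: 20.12
tool_pos: [0.6105, 0.1255, 0.0696]
tool_rot: [-0.043, 3.131, -0.006]
contact_force: [0.4, 0.4, -3.9]
opening: 0.0098
```

```bash
python3 st.py
```

```text
20.12 pos [0.6105 0.1255 0.0696] yaw 91.58 tilt along y,x -0.0039 0.0101 F [ 0.4  0.4 -3.9] M [0.08 0.09 0.03]
```

step_arm --pt "0 0 0 -0.0008 0" --pt "0 0 0 -0.0004 0"

```text
t: 20.38
tool_pos: [0.6104, 0.1247, 0.0687]
tool_rot: [-0.043, 3.132, -0.007]
contact_force: [-2.5, 3.9, 7.1]
opening: 0.0093
```

step_arm --pt "0.4 0 0 0 0" --pt "0.4 0 0 0 0" --pt "0.4 0 0 0 0"

```text
t: 20.75
tool_pos: [0.6097, 0.1225, 0.0667]
tool_rot: [-0.042, 3.134, -0.013]
contact_force: [0.0, -0.1, -0.2]
opening: 0.0346
```

```bash
python3 st.py; python3 s.py w15
```

```text
20.75 pos [0.6097 0.1225 0.0667] yaw 91.53 tilt along y,x -0.0087 0.0075 F [ 0.  -0.1 -0.2] M [-0.04  0.06  0.05]
20.75 [0.60970986 0.12250108 0.0666828 ] 91.53342848148576 [ 0.00773592 -0.00850226 -0.99993393] [ 0.04262883 -0.14709609 -0.15536287] [-0.04019856  0.05609532  0.04727199] 0.034594528722903445
[268 195  26  26 520] [0.57214303 0.1039318  0.067     ]
[314 194  25  27 510] [0.57144049 0.1256109  0.067     ]
[358 195  26  26 523] [0.57083582 0.14729351 0.067     ]
[275 338  22  25 447] [0.65266392 0.10647844 0.067     ]
[353 340  10  23 121] [0.6521943  0.14598639 0.067     ]
```

View pics/w15.png

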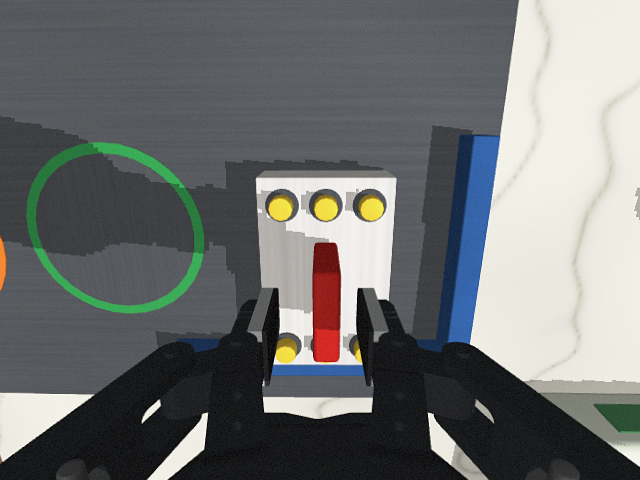

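step_arm --pt "0.4 0.001 0.003 0.002 0" --pt "0.4 0 0 0 0" --pt "0 0 0 0 0" --pt "0 0 0 0 0" --pt "0 0 0 0 0" --newtons 25

```text
t: 21.42
tool_pos: [0.6108, 0.1261, 0.0685]
tool_rot: [-0.042, 3.134, -0.013]
contact_force: [1.0, 0.6, -1.4]
opening: 0.0107
```

```bash
python3 st.py
```

```text
21.43 pos [0.6108 0.1261 0.0685] yaw 91.54 tilt along y,x -0.0082 0.0076 F [ 1.   0.6 -1.4] M [ 0.07 -0.12 -0.01]
```

step_arm --pt "0 0 0.003 0 0" --pt "0 0 0.004 0 0" --pt "0 0 0.004 0 0"

```text
t: 21.8
tool_pos: [0.6107, 0.1354, 0.0686]
tool_rot: [-0.042, 3.134, -0.019]
contact_force: [-0.9, -3.7, -0.5]
opening: 0.011
```

```bash
python3 st.py
```

```text
21.8 pos [0.6107 0.1354 0.0686] yaw 91.52 tilt along y,x -0.0125 0.0067 F [-0.9 -3.7 -0.5] M [-0.46  0.08 -0.02]
```

step_arm --pt "0 -0.0005 0.014 0 0" --pt "0 -0.0005 0.01 0 0"

```text
t: 22.05
tool_pos: [0.6103, 0.1537, 0.0739]
tool_rot: [-0.041, 3.136, -0.042]
contact_force: [-6.0, -11.3, 13.1]
opening: 0.0106
```

```bash
python3 st.py
```

```text
22.05 pos [0.6103 0.1537 0.0739] yaw 91.48 tilt along y,x -0.0269 0.0048 F [ -6.  -11.3  13.1] M [-2.38  1.07 -0.18]
```

```bash
python3 st.py; python3 s.py w16
python3 - <<'E'
from h import *
im=ctrl.get_image("scene");save(im,"s16")
a=im["color"][190:290,340:450];cv2.imwrite("pics/s16c.png",cv2.resize(a[...,::-1],None,fx=6,fy=6,interpolation=cv2.INTER_CUBIC))
E
```

```text
22.05 pos [0.6103 0.1537 0.0739] yaw 91.48 tilt along y,x -0.0269 0.0048 F [ -6.  -11.3  13.1] M [-2.38  1.07 -0.18]
22.05 [0.61028754 0.15372472 0.0739391 ] 91.479710791075 [ 0.00551461 -0.02677718 -0.99962622] [ -6.00005669 -11.27307854  13.14247217] [-2.37612218  1.07307672 -0.1799394 ] 0.010583141385766902
[250 191  26  27 538] [0.57314673 0.12498901 0.067     ]
[295 191  26  26 512] [0.57200585 0.1478444  0.067     ]
[338 190  26  26 495] [0.57082501 0.16954373 0.067     ]
```

View pics/w16.png

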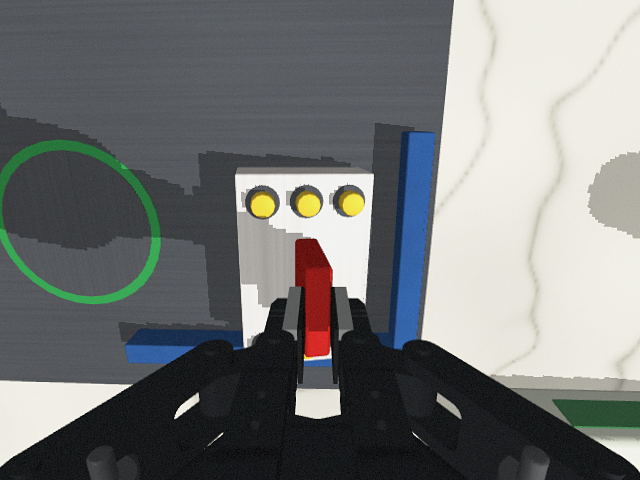

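View pics/s16c.png

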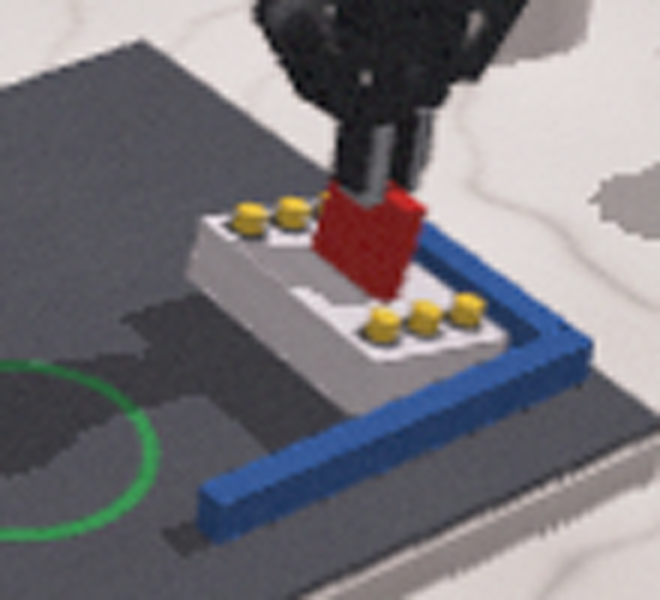

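step_arm --pt "0 0 -0.003 -0.002 0" --pt "0 0 -0.002 -0.002 0"

```text
t: 22.4
tool_pos: [0.6104, 0.1502, 0.0717]
tool_rot: [-0.042, 3.135, -0.039]
contact_force: [-5.1, -2.9, 8.8]
opening: 0.0109
```

```bash
python3 st.py; python3 s.py w17
python3 - <<'E'
from h import *
im=ctrl.get_image("scene");save(im,"s17")
a=im["color"][190:290,340:450];cv2.imwrite("pics/s17c.png",cv2.resize(a[...,::-1],None,fx=6,fy=6,interpolation=cv2.INTER_CUBIC))
E
```

```text
22.4 pos [0.6104 0.1502 0.0717] yaw 91.52 tilt along y,x -0.0249 0.0054 F [-5.1 -2.9  8.8] M [-0.49  0.68 -0.  ]
22.4 [0.6103855  0.15018569 0.0717397 ] 91.52366910148311 [ 0.00606859 -0.02470836 -0.99967628] [-5.08834474 -2.94022768  8.76776428] [-0.49257639  0.68364634 -0.00342985] 0.010920024183978815
[301 191  24  26 501] [0.5716223  0.14682061 0.067     ]
[344 190  26  26 501] [0.57052613 0.16861306 0.067     ]
[255 192  26  26 515] [0.57271895 0.12447292 0.067     ]
```

View pics/s17c.png

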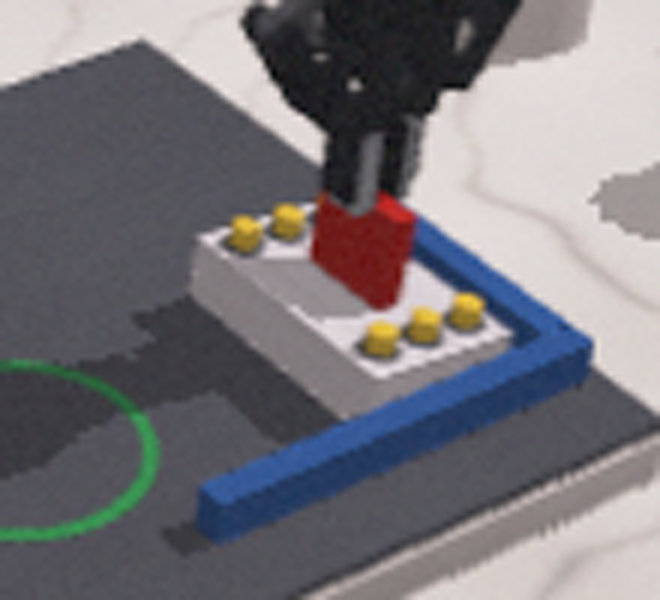

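step_arm --pt "0 0 -0.001 -0.001 0" --pt "0.4 0 0 0 0" --pt "0.4 0 0 0 0" --pt "0.4 0 0 0 0"

```text
t: 23.0
tool_pos: [0.6101, 0.1511, 0.0706]
tool_rot: [-0.042, 3.136, -0.034]
contact_force: [-0.3, -0.3, 0.5]
opening: 0.0337
```

```bash
python3 st.py; python3 s.py w18
```

```text
23.0 pos [0.6101 0.1511 0.0706] yaw 91.53 tilt along y,x -0.0216 0.0049 F [-0.3 -0.3  0.5] M [0.05 0.01 0.06]
23.0 [0.61012624 0.15113625 0.07056124] 91.53097164569532 [ 0.00548975 -0.02145285 -0.99975479] [-0.33600846 -0.34023639  0.49586363] [0.05053387 0.00706696 0.05763725] 0.033683090800684615
[248 190  26  26 503] [0.57152349 0.12217004 0.067     ]
[292 190  25  27 497] [0.57090264 0.14381456 0.067     ]
[337 191  25  26 499] [0.57036293 0.16550015 0.067     ]
[335 333  21  25 425] [0.65090759 0.16773189 0.067     ]
[299 339  18  18  49] [0.65658578 0.14772959 0.067     ]
```

View pics/w18.png

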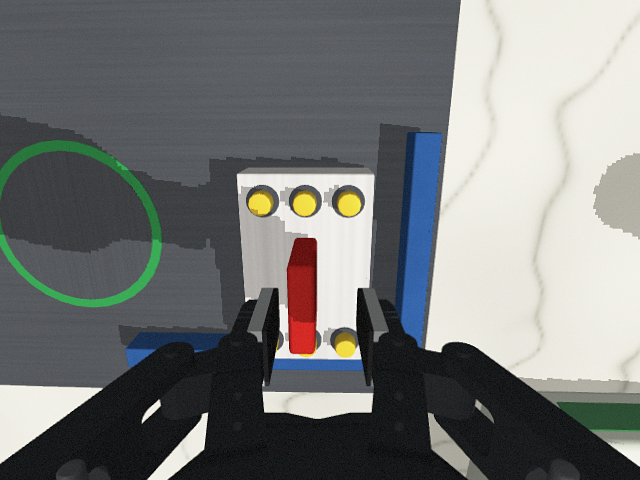

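step_arm --pt "0.4 0.001 -0.006 -0.001 0" --pt "0.4 0 0 0 0" --pt "0 0 0 0 0" --pt "0 0 0 0 0" --pt "0 0 0 0 0" --newtons 60

```text
t: 23.68
tool_pos: [0.6111, 0.1441, 0.0692]
tool_rot: [-0.042, 3.136, -0.035]
contact_force: [0.8, -1.5, -1.0]
opening: 0.0092
```

```bash
python3 st.py
```

```text
23.68 pos [0.6111 0.1441 0.0692] yaw 91.52 tilt along y,x -0.0225 0.0045 F [ 0.8 -1.5 -1. ] M [-0.09 -0.07  0.02]
```

step_arm --pt "0 -0.004 -0.002 -0.0003 0" --pt "0 -0.002 -0.003 -0.0003 0" --pt "0 0 -0.003 -0.0003 0" --pt "0 0 -0.003 -0.0003 0"

```text
t: 24.18
tool_pos: [0.6056, 0.1351, 0.0692]
tool_rot: [-0.042, 3.133, -0.027]
contact_force: [-0.0, 2.4, -1.6]
opening: 0.0095
```

```bash
python3 st.py
```

```text
24.18 pos [0.6056 0.1351 0.0692] yaw 91.53 tilt along y,x -0.0175 0.0076 F [-0.   2.4 -1.6] M [ 0.4  -0.04  0.02]
```

step_arm --pt "0 0 -0.003 -0.0006 0" --pt "0 0 -0.003 -0.0006 0" --pt "0 0 -0.003 -0.0006 0" --pt "0 0 -0.003 -0.0006 0" --pt "0 0 -0.003 -0.0006 0"

```text
t: 24.8
tool_pos: [0.6071, 0.1216, 0.0692]
tool_rot: [-0.042, 3.13, -0.02]
contact_force: [-0.1, 4.7, 4.1]
opening: 0.0093
```

```bash
python3 st.py
```

```text
24.8 pos [0.6071 0.1216 0.0692] yaw 91.54 tilt along y,x -0.0128 0.011 F [-0.1  4.7  4.1] M [0.86 0.15 0.04]
```

step_arm --pt "0.3 0 0 0 0" --pt "0.3 0 0 0 0" --pt "0 0 0.003 0 0" --pt "0 0 0 0 0" --pt "0 0 -0.003 -0.0006 0" --pt "0 0 -0.003 -0.0006 0" --pt "0 0 -0.003 -0.0006 0" --pt "0 0 -0.003 -0.0006 0" --pt "0 0 -0.003 -0.0006 0"

```text
t: 25.92
tool_pos: [0.6076, 0.1093, 0.067]
tool_rot: [-0.043, 3.129, -0.019]
contact_force: [-2.0, 6.5, 5.5]
opening: 0.01
```

```bash
python3 st.py
```

```text
25.93 pos [0.6076 0.1093 0.067 ] yaw 91.55 tilt along y,x -0.012 0.0119 F [-2.   6.5  5.5] M [0.91 0.34 0.01]
```

step_arm --pt "0 0 -0.003 -0.0006 0" --pt "0 0 -0.003 -0.0006 0" --pt "0 0 -0.003 -0.0004 0" --pt "0.3 0 0 0 0" --pt "0.3 0 0 0 0" --pt "0.3 0 0 0 0"

```text
t: 26.68
tool_pos: [0.6068, 0.0982, 0.0643]
tool_rot: [-0.042, 3.131, -0.022]
contact_force: [-0.2, 0.3, 0.8]
opening: 0.0256
```

```bash
python3 st.py;python3 s.py w19
```

```text
26.68 pos [0.6068 0.0982 0.0643] yaw 91.53 tilt along y,x -0.0142 0.0101 F [-0.2  0.3  0.8] M [-0.02 -0.01 -0.01]
26.675 [0.6067758  0.09824341 0.0642533 ] 91.53168160199924 [ 0.01044333 -0.01391402 -0.99984866] [-0.15800229  0.27035441  0.82000651] [-0.02193112 -0.0050986  -0.00851763] 0.025634227946743412
[265 197  26  27 534] [0.5698598  0.07836486 0.067     ]
[311 197  25  27 524] [0.56937372 0.10004774 0.067     ]
[356 198  26  26 538] [0.56882396 0.12169202 0.067     ]
[284 342  10  24 150] [0.65060059 0.08380764 0.067     ]
```

View pics/w19.png

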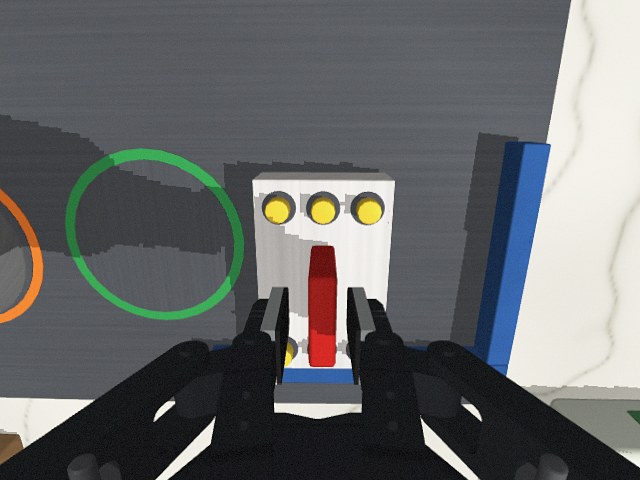

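step_arm --pt "0.3 0.003 0.003 0.004 0" --pt "0.3 0 0 0 0" --pt "0 0 0 0 0" --pt "0 0 0 0 0" --pt "0 0 0 0 0" --newtons 80

```text
t: 27.35
tool_pos: [0.61, 0.1006, 0.0683]
tool_rot: [-0.042, 3.131, -0.025]
contact_force: [0.6, -1.7, -0.8]
opening: 0.0086
```

```bash
python3 st.py
```

```text
27.35 pos [0.61   0.1006 0.0683] yaw 91.54 tilt along y,x -0.0161 0.0097 F [ 0.6 -1.7 -0.8] M [-0.1  -0.06 -0.04]
```

step_arm --pt "0 -0.001 0.003 0 0" --pt "0 -0.001 0.006 0 0" --pt "0 -0.001 0.008 0 0" --pt "0 -0.001 0.008 0 0"

```text
t: 27.85
tool_pos: [0.6061, 0.126, 0.0687]
tool_rot: [-0.041, 3.13, -0.027]
contact_force: [-0.1, -1.7, -0.7]
opening: 0.0088
```

```bash
python3 st.py
```

```text
27.85 pos [0.6061 0.126  0.0687] yaw 91.49 tilt along y,x -0.0175 0.0105 F [-0.1 -1.7 -0.7] M [-0.43  0.    0.01]
```

step_arm --pt "0 0 0.008 -0.0002 0" --pt "0 0 0.008 0 0" --pt "0 0 0.008 0 0" --pt "0 0 0.008 0 0" --pt "0 0 0.002 0 0"

```text
t: 28.48
tool_pos: [0.6057, 0.1631, 0.0687]
tool_rot: [-0.043, 3.131, -0.029]
contact_force: [-0.7, -3.8, 3.2]
opening: 0.0091
```

```bash
python3 st.py; python3 s.py w20
```

```text
28.48 pos [0.6057 0.1631 0.0687] yaw 91.58 tilt along y,x -0.0184 0.0097 F [-0.7 -3.8  3.2] M [-0.77  0.19 -0.02]
28.475 [0.60568329 0.16306701 0.0686662 ] 91.58303856919144 [ 0.0102469  -0.01816709 -0.99978246] [-0.66540767 -3.79896961  3.1648994 ] [-0.7706571   0.19106138 -0.01831399] 0.009080500743986366
[260 189  26  27 520] [0.56605468 0.140466   0.067     ]
[306 189  24  27 506] [0.56540475 0.16220469 0.067     ]
[350 189  26  27 518] [0.56472868 0.18391176 0.067     ]
```

View pics/w20.png

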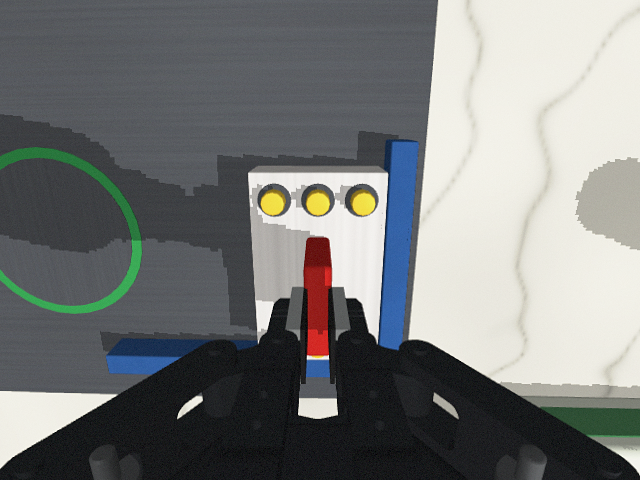

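step_arm --pt "0 0 0.0025 0 0"

```text
t: 28.65
tool_pos: [0.6058, 0.1654, 0.0688]
tool_rot: [-0.043, 3.131, -0.029]
contact_force: [-0.1, -7.9, 5.6]
opening: 0.0083
```

```bash
python3 st.py
```

```text
28.65 pos [0.6058 0.1654 0.0688] yaw 91.57 tilt along y,x -0.0188 0.01 F [-0.1 -7.9  5.6] M [-1.57  0.01  0.03]
```

step_arm --pt "0 0.004 0.0002 0 0"

```text
t: 28.78
tool_pos: [0.6077, 0.1648, 0.0686]
tool_rot: [-0.043, 3.137, -0.032]
contact_force: [-8.1, -4.9, 5.3]
opening: 0.0088
```

```bash
python3 st.py
```

```text
28.77 pos [0.6077 0.1648 0.0686] yaw 91.58 tilt along y,x -0.0206 0.0041 F [-8.1 -4.9  5.3] M [-0.9   1.41 -0.07]
```

step_arm --pt "0 0.004 -0.0006 0.0002 0"

```text
t: 28.9
tool_pos: [0.6103, 0.1645, 0.0683]
tool_rot: [-0.043, 3.14, -0.031]
contact_force: [-2.7, -0.5, 0.2]
opening: 0.009
```

```bash
python3 st.py
```

```text
28.9 pos [0.6103 0.1645 0.0683] yaw 91.56 tilt along y,x -0.0198 0.0004 F [-2.7 -0.5  0.2] M [ 0.01  0.48 -0.04]
```

step_arm --pt "0 0.002 0 0 0"

```text
t: 29.02
tool_pos: [0.6109, 0.1645, 0.0682]
tool_rot: [0.042, -3.138, 0.031]
contact_force: [-8.6, -2.8, 7.0]
opening: 0.009
```

```bash
python3 st.py;python3 s.py w21
python3 - <<'E'
from h import *
im=ctrl.get_image("scene");save(im,"s21")
a=im["color"][200:290,350:450];cv2.imwrite("pics/s21c.png",cv2.resize(a[...,::-1],None,fx=6,fy=6,interpolation=cv2.INTER_CUBIC))
E
```

```text
29.02 pos [0.6109 0.1645 0.0682] yaw 91.55 tilt along y,x -0.0195 -0.0037 F [-8.6 -2.8  7. ] M [-0.42  1.32  0.01]
29.025 [0.61087444 0.16450804 0.0682059 ] 91.54711730265933 [-0.00313418 -0.01959849 -0.99980302] [-8.55195894 -2.76711867  7.03082873] [-0.41917557  1.32122573  0.00752853] 0.0090286619156765
[261 190  26  26 507] [0.57144313 0.14245309 0.067     ]
[307 190  24  26 494] [0.5707807  0.16416507 0.067     ]
[351 190  26  26 510] [0.5701345  0.18587737 0.067     ]
```

View pics/w21.png

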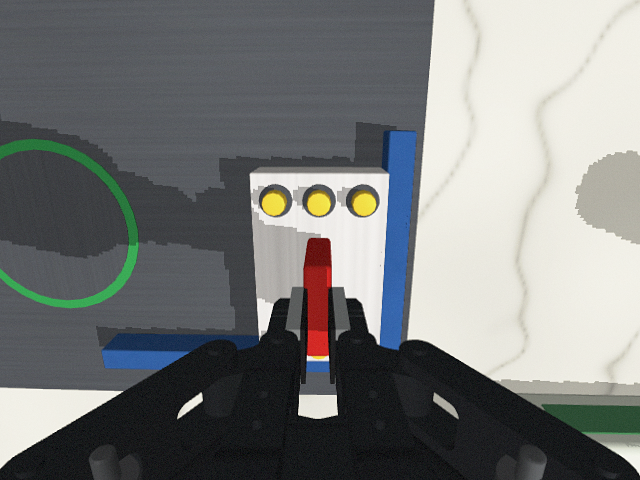

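View pics/s21c.png

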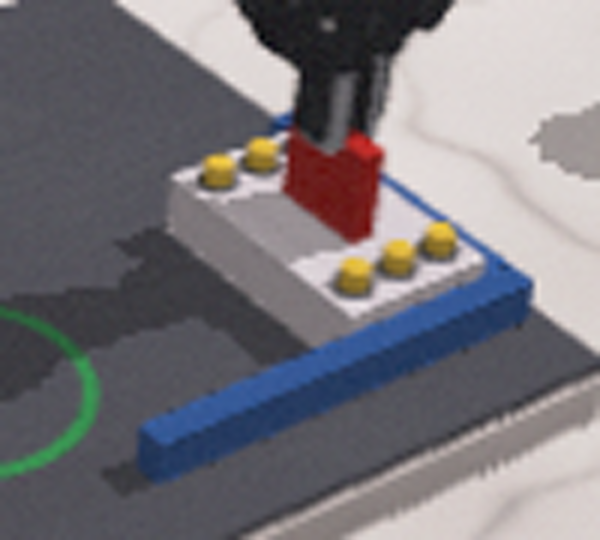

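step_arm --pt "0 0.004 -0.0002 0.0012 0"

```text
t: 29.25
tool_pos: [0.6111, 0.1645, 0.0686]
tool_rot: [0.042, -3.128, 0.031]
contact_force: [-15.6, -1.5, 7.6]
opening: 0.0089
```

```bash
python3 st.py
```

```text
29.25 pos [0.6111 0.1645 0.0686] yaw 91.55 tilt along y,x -0.0193 -0.0136 F [-15.6  -1.5   7.6] M [-0.28  2.53  0.02]
```

step_arm --pt "0 -0.001 0 -0.0005 0"

```text
t: 29.38
tool_pos: [0.6102, 0.1646, 0.0682]
tool_rot: [0.042, -3.129, 0.03]
contact_force: [4.3, -4.2, 4.9]
opening: 0.0087
```

```bash
python3 st.py
```

```text
29.38 pos [0.6102 0.1646 0.0682] yaw 91.55 tilt along y,x -0.0191 -0.0129 F [ 4.3 -4.2  4.9] M [-0.55 -1.04  0.02]
```

step_arm --pt "0 0 0.002 0 0"

```text
t: 29.5
tool_pos: [0.6103, 0.1653, 0.0687]
tool_rot: [0.042, -3.128, 0.035]
contact_force: [-4.4, -8.6, 6.1]
opening: 0.0086
```

```bash
python3 st.py
```

```text
29.5 pos [0.6103 0.1653 0.0687] yaw 91.56 tilt along y,x -0.022 -0.013 F [-4.4 -8.6  6.1] M [-1.55  0.5   0.07]
```

step_arm --pt "0 0.002 0.0008 -0.0006 0"

```text
t: 29.62
tool_pos: [0.6107, 0.165, 0.0688]
tool_rot: [0.042, -3.123, 0.038]
contact_force: [-12.4, -5.9, 11.6]
opening: 0.009
```

```bash
python3 st.py; python3 s.py w22
```

```text
29.62 pos [0.6107 0.165  0.0688] yaw 91.55 tilt along y,x -0.0244 -0.0181 F [-12.4  -5.9  11.6] M [-0.96  2.1  -0.04]
29.625 [0.61071662 0.16504582 0.0688081 ] 91.54990985319773 [-0.01741778 -0.02483144 -0.9995399 ] [-12.41600929  -5.86891129  11.60772673] [-0.9555926   2.10101047 -0.04317605] 0.009028964436396593
[261 190  26  27 508] [0.57176723 0.14251408 0.067     ]
[306 190  24  27 493] [0.57110664 0.16435923 0.067     ]
[350 191  26  26 502] [0.57040048 0.18618769 0.067     ]
[310 356  16   4  49] [0.65833061 0.16666536 0.067     ]
```

View pics/w22.png

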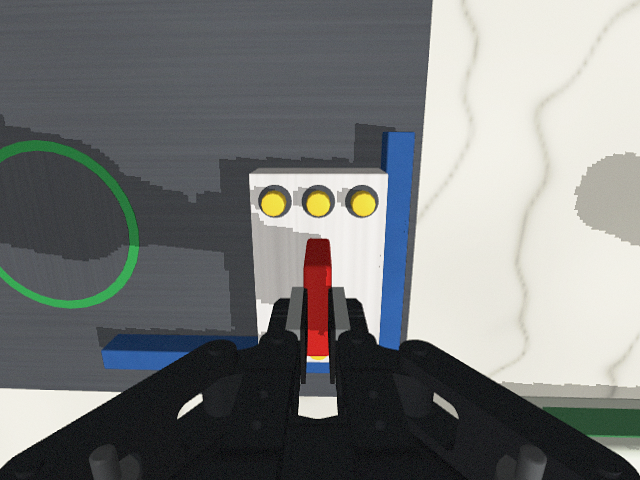

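step_arm --pt "0.4 0 0 0 0" --pt "0.4 0 0 0 0" --pt "0.4 0 0 0.0 0"

```text
t: 30.05
tool_pos: [0.6111, 0.1665, 0.0684]
tool_rot: [0.041, -3.125, 0.033]
contact_force: [0.2, 0.4, -0.6]
opening: 0.034
```

```bash
python3 st.py; python3 s.py w23
python3 - <<'E'
import cv2
a=cv2.imread("pics/w23.png");cv2.imwrite("pics/w23c.png",cv2.resize(a[110:390,230:450],None,fx=2.1,fy=2.1,interpolation=cv2.INTER_CUBIC))
E
```

```text
30.05 pos [0.6111 0.1665 0.0684] yaw 91.52 tilt along y,x -0.0211 -0.0169 F [ 0.2  0.4 -0.6] M [ 0.02  0.05 -0.01]
30.05 [0.61108686 0.16654769 0.06841325] 91.52000505701609 [-0.01634637 -0.02158887 -0.99963329] [ 0.20075959  0.36066934 -0.6350919 ] [ 0.02388407  0.04760492 -0.01172238] 0.03398987382635097
[257 189  26  26 506] [0.57122505 0.14230961 0.067     ]
[302 189  25  26 499] [0.5706931  0.16403522 0.067     ]
[347 189  25  26 504] [0.57006171 0.18577874 0.067     ]
[274 334  13  25 206] [0.65223991 0.14730509 0.067     ]
[343 334  19  25 354] [0.65085423 0.18686494 0.067     ]
[306 354  18   5  64] [0.6574693  0.16631031 0.067     ]
```

View pics/w23c.png

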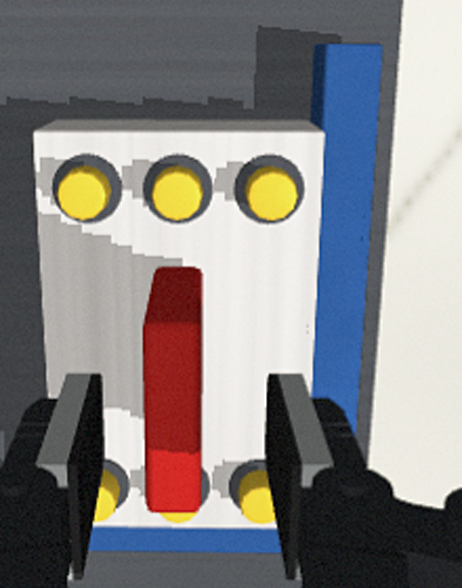

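Run:
```python
from h import *
o=ctrl.get_obs();im=ctrl.get_image("wrist")
a=im["color"].astype(int)
f=lambda x,y,z:onz((x,y),im,z,o)[:2]
H=cv2.cvtColor(im["color"],cv2.COLOR_RGB2HSV)
for r in(150,200,230,260): print("row",r,[(x,tuple(H[r,x])) for x in range(376,420,1) if abs(int(H[r,x,1])-int(H[r,x-1,1]))>50])
for c in(295,318,335): print("col",c,[(y,tuple(H[y,c])) for y in range(345,385) if abs(int(H[y,c,1])-int(H[y,c-1,1]))>900 or abs(int(H[y,c,1])-int(H[y-1,c,1]))>50])
u=np.array([np.cos(.027),np.sin(.027)]);v=np.array([-u[1],u[0]])
c=np.array([.5707,.1640])+.041*u
print("block c",c,"front",(c+.055*u)@u,"left",(c+.035*v)@v)
```

```text
row 150 [(379, (np.uint8(108), np.uint8(186), np.uint8(67))), (411, (np.uint8(109), np.uint8(56), np.uint8(96)))]
row 200 [(384, (np.uint8(107), np.uint8(195), np.uint8(161))), (408, (np.uint8(0), np.uint8(0), np.uint8(92)))]
row 230 [(382, (np.uint8(108), np.uint8(204), np.uint8(160))), (406, (np.uint8(105), np.uint8(11), np.uint8(92)))]
row 260 [(380, (np.uint8(108), np.uint8(98), np.uint8(162))), (381, (np.uint8(108), np.uint8(187), np.uint8(165))), (404, (np.uint8(30), np.uint8(3), np.uint8(88)))]
col 295 [(361, (np.uint8(111), np.uint8(98), np.uint8(171))), (362, (np.uint8(108), np.uint8(188), np.uint8(160))), (373, (np.uint8(114), np.uint8(27), np.uint8(95)))]
col 318 [(358, (np.uint8(26), np.uint8(113), np.uint8(242))), (359, (np.uint8(24), np.uint8(16), np.uint8(241))), (362, (np.uint8(108), np.uint8(184), np.uint8(162))), (373, (np.uint8(105), np.uint8(45), np.uint8(102)))]
col 335 [(362, (np.uint8(108), np.uint8(173), np.uint8(159))), (373, (np.uint8(110), np.uint8(63), np.uint8(106))), (374, (np.uint8(98), np.uint8(11), np.uint8(93)))]
block c [0.61168506 0.16510687] front 0.6709194545045268 left 0.18353319774453544
```

Run:
```python
from h import *
o=ctrl.get_obs();im=ctrl.get_image("wrist")
u=np.array([np.cos(.027),np.sin(.027)]);v=np.array([-u[1],u[0]])
f=lambda x,y,z:onz((x,y),im,z,o)[:2]
for x,r in((410.5,150),(407.5,200),(405.5,230),(403.5,260)): print("left fence face",f(x,r,.05)@v-.014)
for x,r in((383.5,200),(381.5,230),(379.8,260)): print("block left",f(x,r,.058)@v)
for x in(295,318,335): print("back face",f(x,372.7,.05)@u-.014,"block front",f(x,361.2,.058)@u)
```

```text
left fence face 0.18346877281381582
left fence face 0.18372255178199284
left fence face 0.18379555552278393
left fence face 0.18388737991178036
block left 0.18365111224309938
block left 0.18342527037377968
block left 0.18335905081611828
back face 0.672042987027962 block front 0.6719481244964937
back face 0.6718071468377197 block front 0.6717380407228286
back face 0.6716449893117923 block front 0.6715931738820305
```

step_arm --pt "0.4 0 -0.0018 0 0" --pt "0.4 0 0 0 0" --pt "0 0 0 0 0" --pt "0 0 0 0 0" --pt "0 0 0 0 0" --newtons 60

```text
t: 30.82
tool_pos: [0.6111, 0.1642, 0.0686]
tool_rot: [0.041, -3.124, 0.035]
contact_force: [0.2, -0.3, 0.4]
opening: 0.0094
```

```bash
python3 st.py;python3 s.py w24
```

```text
30.82 pos [0.6111 0.1642 0.0686] yaw 91.51 tilt along y,x -0.0219 -0.0171 F [ 0.2 -0.3  0.4] M [-0.01  0.01  0.01]
30.825 [0.6111159  0.16416447 0.06855749] 91.51317101612317 [-0.01650706 -0.02232771 -0.99961442] [ 0.22492594 -0.32196234  0.42428257] [-0.00690965  0.0089754   0.00588234] 0.009423852569733007
[262 189  26  26 505] [0.57127688 0.14226467 0.067     ]
[307 189  24  26 489] [0.57072129 0.16389592 0.067     ]
[351 189  26  26 503] [0.57009781 0.18567467 0.067     ]
[310 354  18   5  65] [0.65748961 0.16627117 0.067     ]
```

step_arm --pt "0 0.0012 0.0012 -0.0002 0"

```text
t: 31.0
tool_pos: [0.6112, 0.1644, 0.0686]
tool_rot: [0.041, -3.121, 0.038]
contact_force: [-7.9, -5.8, 6.8]
opening: 0.0095
```

```bash
python3 st.py;python3 s.py w25
```

```text
31.0 pos [0.6112 0.1644 0.0686] yaw 91.52 tilt along y,x -0.0242 -0.0206 F [-7.9 -5.8  6.8] M [-0.96  1.33 -0.01]
31.0 [0.61117712 0.16440041 0.06857851] 91.52274903690531 [-0.01994736 -0.02475962 -0.9994944 ] [-7.86306238 -5.78832988  6.78273347] [-0.95519504  1.32639323 -0.00956928] 0.009465373353354825
[262 189  26  26 505] [0.57138798 0.14241461 0.067     ]
[307 189  24  26 489] [0.57081248 0.16410815 0.067     ]
[351 189  25  26 500] [0.57015766 0.18583404 0.067     ]
[310 354  18   5  66] [0.6575096  0.16645167 0.067     ]
```

step_arm --pt "0 0.0025 0.002 0.0004 0"

```text
t: 31.18
tool_pos: [0.611, 0.1645, 0.0687]
tool_rot: [0.041, -3.113, 0.045]
contact_force: [-12.2, -8.5, 7.3]
opening: 0.0094
```

```bash
python3 st.py;python3 s.py w26
python3 - <<'E'
from h import *
im=ctrl.get_image("scene");save(im,"s26")
a=im["color"][190:310,270:450];cv2.imwrite("pics/s26c.png",cv2.resize(a[...,::-1],None,fx=4,fy=4,interpolation=cv2.INTER_CUBIC))
E
python3 st.py
```

```text
31.18 pos [0.611  0.1645 0.0687] yaw 91.54 tilt along y,x -0.0287 -0.0283 F [-12.2  -8.5   7.3] M [-1.41  1.75 -0.02]
31.175 [0.61103934 0.16453577 0.06872132] 91.54433698731032 [-0.02755587 -0.02943603 -0.99918677] [-12.16460954  -8.51028727   7.25577135] [-1.40768524  1.75431243 -0.01959308] 0.009358098281325715
[262 189  26  26 501] [0.57156319 0.14254534 0.067     ]
[307 190  24  25 485] [0.57090774 0.16429811 0.067     ]
[351 190  25  26 500] [0.57025585 0.18599472 0.067     ]
[310 354  18   6  72] [0.65757546 0.16631088 0.067     ]
31.27 pos [0.611  0.1645 0.0687] yaw 91.54 tilt along y,x -0.0287 -0.0286 F [-9.3 -7.4  6.7] M [-1.19  1.56 -0.02]
```

View pics/s26c.png

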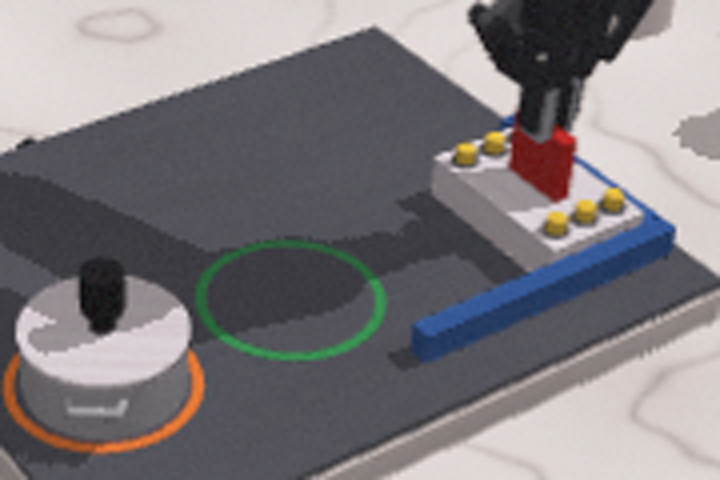

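View pics/w26.png

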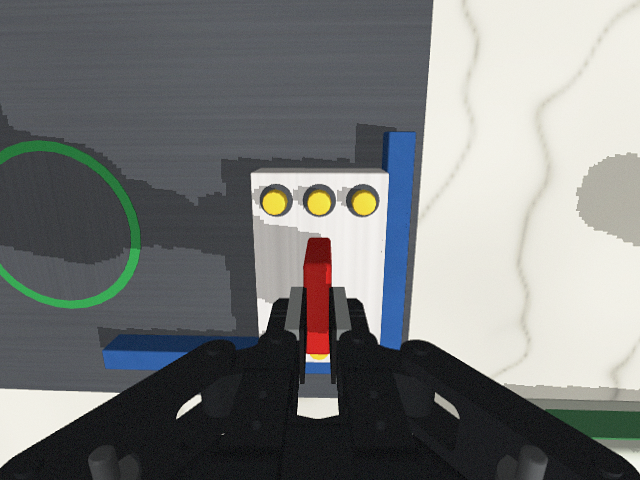

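step_arm --pt "0 0.004 0.0035 0.0003 0"

```text
t: 31.4
tool_pos: [0.6108, 0.1645, 0.0688]
tool_rot: [0.041, -3.1, 0.058]
contact_force: [-17.9, -13.5, 12.2]
opening: 0.0093
```

```bash
python3 st.py;python3 s.py w27
python3 - <<'E'
from h import *
im=ctrl.get_image("scene");save(im,"s27")
a=im["color"][200:290,350:450];cv2.imwrite("pics/s27c.png",cv2.resize(a[...,::-1],None,fx=6,fy=6,interpolation=cv2.INTER_CUBIC))
E
python3 st.py
```

```text
31.4 pos [0.6108 0.1645 0.0688] yaw 91.57 tilt along y,x -0.0367 -0.0408 F [-17.9 -13.5  12.2] M [-2.4   2.9  -0.03]
31.4 [0.61078451 0.16449219 0.06875872] 91.57350500328823 [-0.03979053 -0.03776345 -0.99849418] [-17.86705458 -13.480451    12.1759974 ] [-2.39901386  2.90282563 -0.02944456] 0.00926352998184795
[263 190  25  26 492] [0.5715877  0.14256261 0.067     ]
[307 190  25  26 484] [0.5709673 0.1643563 0.067    ]
[351 190  26  26 492] [0.57034417 0.18608716 0.067     ]
[310 354  19   7  84] [0.65735115 0.16676284 0.067     ]
31.5 pos [0.6107 0.1645 0.0687] yaw 91.57 tilt along y,x -0.0367 -0.0412 F [-15.9 -12.8  11.1] M [-2.05  2.54 -0.04]
```

View pics/s27c.png

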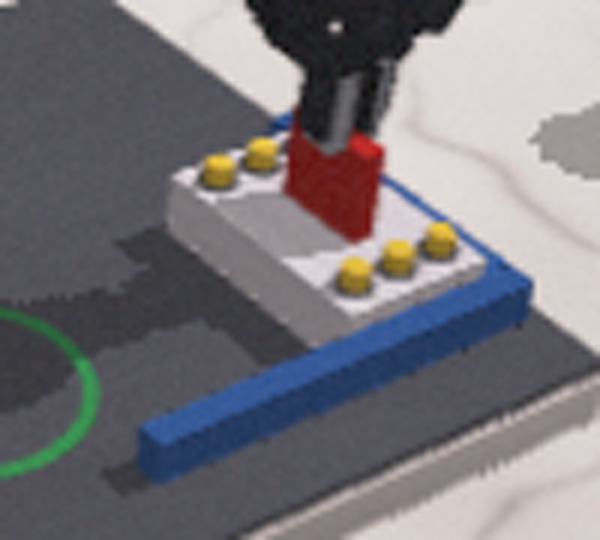

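View pics/w27.png

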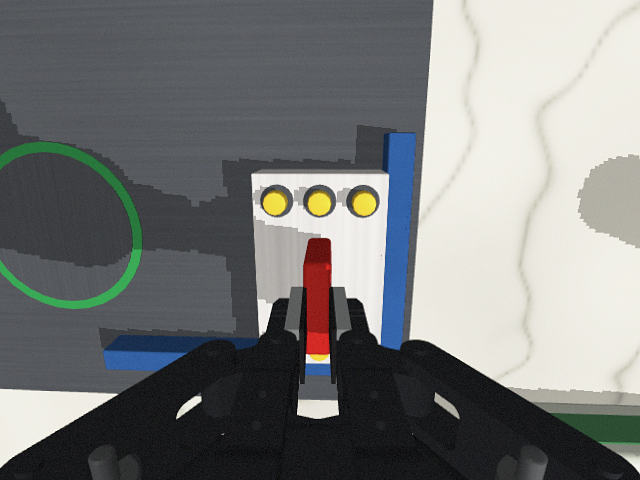

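```bash
python3 - <<'E'
from station import ctrl
print(ctrl.finish_job())
E
python3 st.py
```

```text
the job is handed in; nothing more can be done
None
the job is handed in; nothing more can be done
```

I handed the job in at about 31.5 s with the pan on the orange ring and the block in the corner. However, the block tipped briefly on the way, which the task forbids.

**Pan:** I slid it by its knob onto the orange ring and released it. It sits within about 1–2 mm of the ring's centre, and the green ring is empty.

**Block:** I slid it by its red handle into the corner and let go briefly to measure it. The gaps to both fences came out at about 0.5 mm or less. I then gripped it again at 60 N and pressed. The last reading showed about 16 N towards the back fence and 13 N towards the left fence, with about 11 N pressing down. The block had not moved from that flush position.

**What went wrong:**
- **Tipping:** During one sideways move the block's right edge came up, to a tilt of roughly 8° judged by eye from the scene picture. The grip was light and the block was probably rubbing the back fence. I set it back flat straight away and finished with a firmer grip and gentler moves.
- **Lifting:** In one earlier drag the tool also carried most of the block's weight for a moment, a lift of about 1 mm.
- **Tool tilt at the end:** The gripper itself leans about 2° on each axis, built up from pressing. I saw no sign that the block is tilted with it, but I can't resolve less than about 1°.

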